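# Fetch the stapler from under the sorting rack with the reacher

## Robot

A 6-joint arm with a two-finger parallel gripper is mounted at the origin on a cart in front of the work surface, level with it; the furniture and walls round the work are solid. World frame = base frame: x ahead of the robot, y to its left, z up, the work surface at z = 0. Lengths are in m, angles in rad, forces in N, time in s.
With the tool pointing down it reaches from about 0.375 to 0.9 m from the base axis. Payload 3.1 kg.
Tool frame: the origin (TCP) lies midway between the tips of the shut fingers; the grasp point (between the pads) lies manip.grip_depth behind it (manip.grip_depth is the distance from the TCP to the grasp point, in m); z points along the fingers, y is the direction in which the jaws open and shut (so a half turn about z gives the same grasp; the last joint's range is limited). The gripper opens to 85 mm and grips with 20 to 120 N. Pads are 22 mm wide; open, the fingers measure 114 mm over their backs; the gripper's body (76 mm by 85 mm) begins 54 mm behind the grasp point. The pads swing forward as they close: fully open they stand 13 mm farther back than shut.
Start: joints at [-1.462, 0.527, 1.433, -0, 1.181, -0.178], TCP at [0.177, -0.599, 0.231] pointing down, gripper open.
Joint ranges: [-3.08, 3.08], [-0.75, 2.2], [0.22, 2.44], [-1.43, 4.57], [0, 2.65], [-2.85, 2.85]. Speed limits (rad/s): [2.79, 2.79, 3.14, 3.14, 3.14, 3.14].

## Interface

Orientations are given as a unit quaternion [x, y, z, w].
In Python, from station import manip, vision gives the robot as it stands.
- The arm moves only by the shell command python3 -m crank 'ROWS' [FORCE]. ROWS is JSON, a list of rows, each an object with "grip": the closure, from 0 (fully open) to 1 (shut); "offset": the shift along the tool's x, y, z in mm, a list of three; "angular": the turn, a rotation vector about the tool's x, y, z in degrees, a list of three. A call has 1 to 10 rows; each row is the pose to reach, as a shift and turn from the pose commanded when the call began, along the tool's axes at that moment; what a row does not reach only later rows make up. A row lasts 1/10 s, in which the tool goes at most 50 mm and 8.59 degrees, less where a joint would pass 70% of its speed; a pose out of reach is approached as far as the arm can. A call with a gripper value outside its range is refused whole. The fingers move at their own pace and stop on an object; FORCE is the grip in N (left out, the last holds). Time passes only in rows, so rows that repeat a pose let the fingers close. It gives the time, the measured TCP pose, the force and the opening at its end, in the units of the state.
- manip.sense(): the state, without advancing time (a new reading comes with each control period).
- vision.snapshot(name): name is "side" or "top"; returns a dict with "pixels" (420x560x3 uint8, red, green, blue), "intrinsics" (3x3 intrinsics, pixels), "R" (3x3) and "t" (3): a world point X has camera coordinates R X + t. Camera axes: x right, y down, z forward; pixel columns grow to the right and rows downward; lengths in m; the calibration is good to about 2 mm. A picture is of the moment at which its call begins. There is no depth.
- manip.sign_off(): hands the job in, once; it reports no verdict.
The state is a dict: "t": time; "q": joint angles; "qd": joint speeds; "tau": joint torques, N m; "tcp_pos": TCP position; "tool_rot": TCP orientation; "force": force on the tool from outside, world axes, zero at the start; "ft_torque": the same for the moment, N m; "finger_gap": opening from 0.0 (shut) to 1.0 (fully open).
Only numpy, scipy, OpenCV 4.12 (cv2) and the standard library are available. Lean on these libraries where they do the work, as an engineer would, in place of code of your own. Each camera call takes 0.05 s, during which the arm holds its last target.

## Task

The desk stapler has slid to the back of the low gap under the sorting rack. Take the reacher by its raked squeeze grip, close its jaws on the stapler in there, draw the stapler right out onto the open worktop with them, and leave the reacher standing on the worktop, clear of the gap. Then put the stapler into the oval tin, standing on its base on the tin's floor, without tipping the tin or disturbing anything else.

Things in the scene. Friction and masses are not known exactly. Their poses are not given: they have to be found in the camera images.
- reacher: Grey bench reacher, 270 mm long, 0.19 kg, loose, on its flat underside. Origin: on the underside; +x forward along the tube to the jaws, z up. Foot housing x -50..60 mm, 56 wide, 34 high; raked squeeze grip above it; 20 mm tube (axis z 20); crosshead x 125..145 mm, 104 wide, 32 high, bearing two parallel jaws. As a gripper closes about its middle the tool shifts along its (0.87, 0, 0.5) by half the squeeze.
- reacher_grip (a point): Grip point at (-37.5, 0, 81.6) mm of the reacher, its axes. Midway between two parallel plates, 34 mm wide, 62 mm over both outer faces: the fixed rear plate and, in front, the trigger. They rise to z 110 mm leaning 30 degrees back to -x. Pinch them along the tool's (0.87, 0, 0.5), one finger behind the rear plate, one before the trigger, the hand leaning back with the plates.
- reacher_mouth (a point): Midpoint between the jaws, at (180, 0, 16) mm of the reacher, its axes. Jaw plates x 145..220 mm, z 1.5..31.5 mm, tips bent outward; inner faces 68 mm apart when released, crosshead 104 mm wide overall. Jaw roots at x 153 mm limit how deep a thing enters.
- trigger (a joint): Trigger travel in m: 0 released, 0.020 fully squeezed; straight towards the rear plate, so the grip is 62 mm thick minus the travel. A spring returns it: 14 N at first, 24 N at full travel. A light hold (grip 56 to 59 mm thick) moves the tool with the jaws still wide; lift it a little, as dragged sideways on the table it can roll over in the fingers.
- jaw_left: The reacher's left jaw (+y side); slides towards the middle by 1.4 times the trigger's travel, 0 to 28 mm (12 mm then left between the jaws). Origin: the reacher's own when open, moving with the jaw. The jaws meet the 34 mm stapler base after 17 mm each, the grip then being 50 mm thick; squeezing on presses harder.
- jaw_right: The right jaw, the mirror image of the left one.
- rack: Fixed wooden sorting rack, 240 deep (x) x 260 wide (y) x 255 mm high, letters in pigeonholes and on top. Origin: centre of its footprint; -x is its open front, facing roughly to the robot's right. Under the pigeonholes a gap open only to the front: 80 mm high, 236 mm wide between 12 mm side boards, from x -120 mm to +114 mm (back board).
- gap_mouth (a point): Centre of the gap's front opening: at (-120, 0, 40) mm of the rack; axes as the rack's.
- stapler: Red desk stapler, 34 x 125 x 47 mm, about 0.24 kg, on its base deep in the gap, one end, 50 to 85 mm inside, towards the opening. Origin: centre of the underside; y along its length, z up. Base plate 34 wide, 8 mm high (the jaws meet this); the arm above is 26 mm wide from z 28 to 47 mm.
- tin: Loose oval open tin, 189 (x) x 269 (y) x 63 mm, 0.5 kg, empty. Origin: centre of its underside; floor 3 mm thick; inside at the floor about 175 x 255 mm, oval.
- glue_jar: Bystander: jar of glue, 56 mm across, 95 mm high; origin: centre of its underside.
- weight_500: Bystander: brass weight, 38 mm across, 45 mm high; origin: centre of its underside.
- mug: Bystander: mug, 86 mm across, 96 mm high; origin: centre of its underside.

How it is judged:
By the outcome, as a careful person would: the job done as asked, in the order asked, and still so for the second after the job is handed in, with the robot touching nothing.
It also fails if it takes over 58 s, if anything falls off the work surface, if the arm or the gripper's body presses on something with over 40 N, if the wrist force passes 120 N, or if a joint passes its speed limit or range.

## Working session

There is one attempt and no reset: what is moved stays moved. The work goes in short steps, Python scripts to look and compute and a shell command to move; the robot and the scene stay as the last step left them, time stands still between calls to the robot, and variables do not carry over. Pictures are saved under pics/ and viewed, and the job is handed in when it is done.

```bash
ls -la; mkdir -p pics; python3 - <<'E'
from station import manip, vision
import cv2
print(manip.sense(), manip.grip_depth)
for n in("side","top"):
    s=vision.snapshot(n); cv2.imwrite(f"pics/{n}0.png",cv2.cvtColor(s["pixels"],cv2.COLOR_RGB2BGR))
    print(n,s["intrinsics"],s["R"],s["t"])
E
```

```text
total 12
drwxr-xr-x  3 agent agent 4096 Dec  6 13:49 .
drwxr-xr-x 23 root  root  4096 Dec  6 13:49 ..
drwxr-xr-x  2 agent agent 4096 Dec  6 13:49 pics
{'t': 0.0, 'q': array([-1.46248182e+00,  5.28483715e-01,  1.43391642e+00,  2.85987223e-05,
        1.18142136e+00, -1.78520489e-01]), 'qd': array([-6.26641525e-04,  8.96783281e-05, -1.68601785e-03,  5.48983489e-04,
       -2.21996136e-05,  1.11642250e-03]), 'tau': array([ 8.63925720e-06, -4.42355096e+01, -1.78023148e+01, -1.21150520e-04,
        8.37734027e-03,  1.37082750e-06]), 'tcp_pos': array([ 0.17676722, -0.59872123,  0.23031837]), 'tool_rot': array([ 9.89733489e-01,  1.42920879e-01,  5.23262074e-05, -1.11326842e-03]), 'force': array([ 0.03629923, -0.70616768,  0.09086602]), 'ft_torque': array([-0.01522647, -0.00078774, -0.05810502]), 'finger_gap': 1.0015373305014559} 0.0187
side [[477.10352011   0.         273.05197281]
 [  0.         477.10352011 205.82294185]
 [  0.           0.           1.        ]] [[ 0.9892105  -0.14380742 -0.02796442]
 [-0.08653174 -0.41951255 -0.90361578]
 [ 0.11821523  0.89628603 -0.42743013]] [-0.5393996   0.13533666  1.06301091]
top [[476.91513469   0.         283.06594172]
 [  0.         476.91513469 208.90915533]
 [  0.           0.           1.        ]] [[ 0.02158771 -0.99965512 -0.01495362]
 [-0.98194565 -0.01838902 -0.18826733]
 [ 0.18792742  0.01874791 -0.98200397]] [0.00843969 0.57251369 1.27384961]
```

View pics/side0.png

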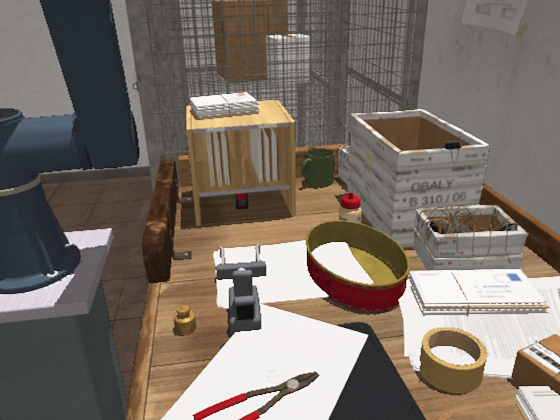

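View pics/top0.png

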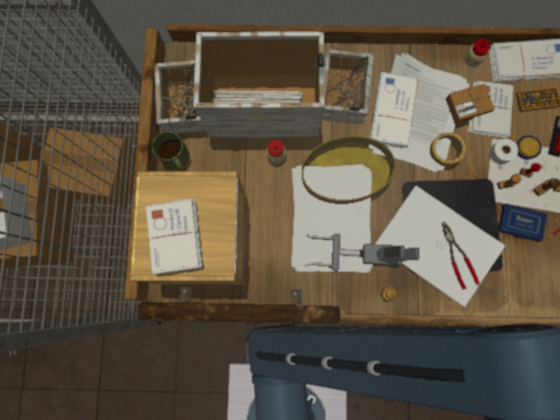

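```bash
cat > h.py <<'E'
import numpy as np, cv2
from station import manip, vision
from scipy.spatial.transform import Rotation as Rn
def snap(n,f=None):
    s=vision.snapshot(n)
    if f: cv2.imwrite(f,cv2.cvtColor(s["pixels"],cv2.COLOR_RGB2BGR))
    return s
CAL={"side":(np.array([[477.10352011,0,273.05197281],[0,477.10352011,205.82294185],[0,0,1]]),np.array([[0.9892105,-0.14380742,-0.02796442],[-0.08653174,-0.41951255,-0.90361578],[0.11821523,0.89628603,-0.42743013]]),np.array([-0.5393996,0.13533666,1.06301091])),
"top":(np.array([[476.91513469,0,283.06594172],[0,476.91513469,208.90915533],[0,0,1]]),np.array([[0.02158771,-0.99965512,-0.01495362],[-0.98194565,-0.01838902,-0.18826733],[0.18792742,0.01874791,-0.98200397]]),np.array([0.00843969,0.57251369,1.27384961]))}
def ray(n,u,v,z):
    K,R,t=CAL[n]; d=R.T@np.linalg.solve(K,[u,v,1]); c=-R.T@t
    return c+d*(z-c[2])/d[2]
def proj(n,X):
    K,R,t=CAL[n]; p=(R@np.atleast_2d(X).T).T+t; p=p@K.T; return p[:,:2]/p[:,2:]
def crop(src,dst,x0,y0,x1,y1,k):
    im=cv2.imread(src)[y0:y1,x0:x1]; cv2.imwrite(dst,cv2.resize(im,None,fx=k,fy=k,interpolation=cv2.INTER_CUBIC))
E
python3 - <<'E'
from h import *
crop("pics/top0.png","pics/t0a.png",290,215,430,310,5)
crop("pics/side0.png","pics/s0a.png",160,230,290,340,5)
crop("pics/side0.png","pics/s0b.png",170,80,310,230,4)
crop("pics/top0.png","pics/t0b.png",125,125,285,290,4)
E
```

```text
(no output)
```

View pics/t0a.png

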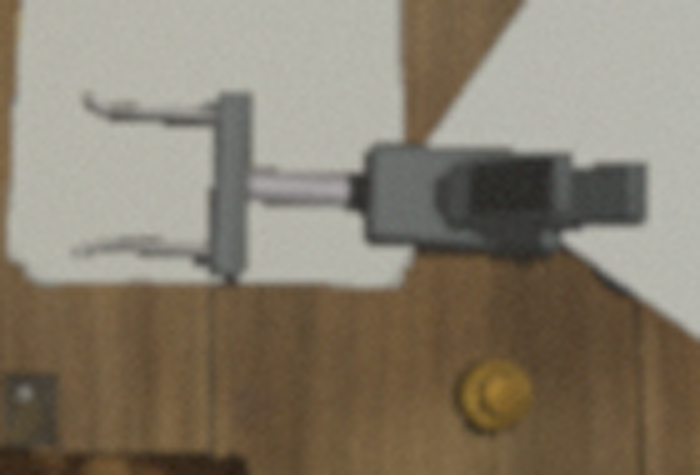

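View pics/s0a.png

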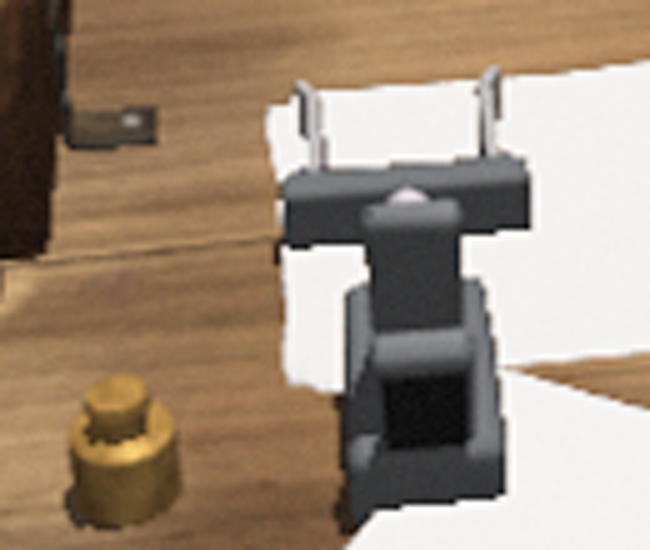

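View pics/s0b.png

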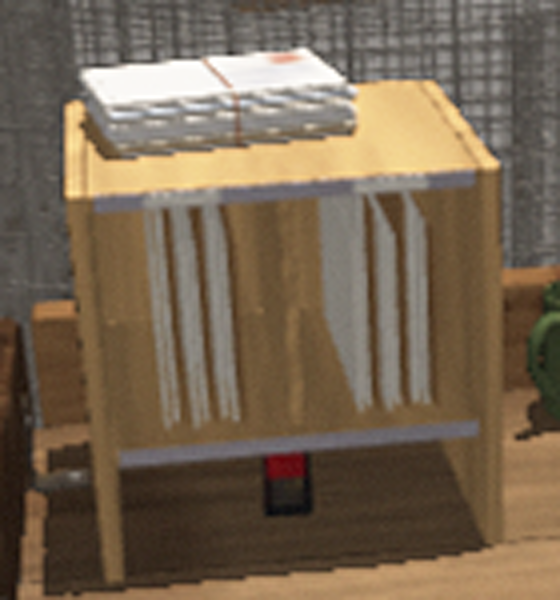

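View pics/t0b.png

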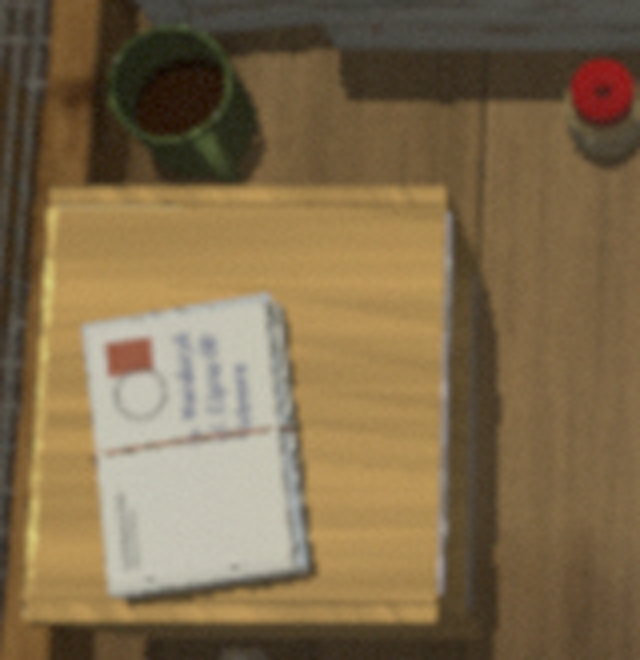

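```bash
cat >> h.py <<'E'
def fitpose(obs, x0):
    """obs: list (cam,u,v,modelpt mm). x0: x,y,yaw ; z=0"""
    from scipy.optimize import least_squares
    def res(p):
        c,s=np.cos(p[2]),np.sin(p[2]); R=np.array([[c,-s,0],[s,c,0],[0,0,1]])
        o=[]
        for n,u,v,m in obs:
            X=R@(np.array(m)/1000.)+[p[0],p[1],0]
            o+=list(proj(n,X)[0]-[u,v])
        return o
    r=least_squares(res,x0,loss="soft_l1"); return r.x, np.array(r.fun).reshape(-1,2)
def cr(x0,y0,k,u,v): return (x0+(u+.5)/k-.5, y0+(v+.5)/k-.5)
E
python3 - <<'E'
from h import *
np.set_printoptions(precision=4,suppress=True)
T=lambda u,v:("top",)+cr(290,215,5,u,v)
S=lambda u,v:("side",)+cr(160,230,5,u,v)
obs=[T(219,93)+((145,-52,32),),T(251,94)+((125,-52,32),),T(212,271)+((145,52,32),),T(243,274)+((125,52,32),),
 S(290,247)+((125,52,0),),S(528,230)+((125,-52,0),),S(503,497)+((-50,-28,0),)]
p,r=fitpose(obs,[.45,-.1,1.57]); print(p,np.degrees(p[2]));print(r)
T=lambda u,v:("top",)+cr(125,125,4,u,v)
S=lambda u,v:("side",)+cr(170,80,4,u,v)
obs=[T(50,188)+((120,-130,255),),T(447,188)+((-120,-130,255),),T(437,622)+((-120,130,255),),T(25,620)+((120,130,255),),
 S(102,586)+((-120,130,0),),S(502,545)+((-120,-130,0),),S(66,198)+((-120,130,255),),S(499,168)+((-120,-130,255),)]
p2,r=fitpose(obs,[.45,.4,1.57]); print("rack",p2,np.degrees(p2[2]));print(r)
for u,v in((265,515),(312,512)): print("stap",ray("side",*cr(170,80,4,u,v),0))
for u,v in((263,458),(311,458)): print("stap top",ray("side",*cr(170,80,4,u,v),.047))
# tin etc
for n,u,v,z in(("top",348,138,.063),("top",348,201,.063),("top",302,168,.063),("top",394,165,.063),("top",389,292,.045),("top",275,147,.095),("top",170,148,.096)): print(n,u,v,ray(n,u,v,z))
E
```

```text
[ 0.4523 -0.2611  1.5149] 86.79607650993356
[[-1.0164 -0.8749]
 [-0.277  -0.5417]
 [-1.8055  0.7527]
 [-0.7618  0.7102]
 [-0.9645  1.9003]
 [ 1.3051  1.6415]
 [ 0.2611  4.8127]]
rack [0.4917 0.2469 1.5891] 91.04588014007952
[[-0.0821 -0.3973]
 [ 0.3168 -0.4721]
 [ 0.3642  0.6389]
 [-0.7188  0.8501]
 [ 0.6193 -0.0858]
 [ 0.4614  0.2737]
 [-1.0497 -0.2579]
 [ 0.3842 -0.6186]]
stap [0.4727 0.2084 0.    ]
stap [0.5049 0.2067 0.    ]
stap top [0.4735 0.1983 0.047 ]
stap top [0.5051 0.1917 0.047 ]
top 348 138 [ 0.7792 -0.1603  0.063 ]
top 348 201 [ 0.5963 -0.1596  0.063 ]
top 302 168 [ 0.6887 -0.0309  0.063 ]
top 394 165 [ 0.7019 -0.2888  0.063 ]
top 389 292 [ 0.3505 -0.2714  0.045 ]
top 275 147 [0.7385 0.0453 0.095 ]
top 170 148 [0.7304 0.3366 0.096 ]
```

```bash
cat >> h.py <<'E'
def box(x0,x1,y0,y1,z0,z1):
    P=np.array([[x,y,z] for x in(x0,x1) for y in(y0,y1) for z in(z0,z1)],float)
    E=[(i,j) for i in range(8) for j in range(i+1,8) if bin(i^j).count("1")==1]
    return P,E
def reacher_parts():
    L=[box(-50,60,-28,28,0,34),box(125,145,-52,52,0,32),box(145,220,34,37,1.5,31.5),box(145,220,-37,-34,1.5,31.5),box(60,125,-10,10,10,30)]
    u=np.array([.866,0,.5]); l=np.array([-.5,0,.866]); g=np.array([-37.5,0,81.6])
    for d in(-31,31):
        f=g+d*u; a=f+l*(110-f[2])/l[2]; b=f+l*(34-f[2])/l[2]
        P=np.array([a+[0,17,0],a-[0,17,0],b-[0,17,0],b+[0,17,0]]); L.append((P,[(0,1),(1,2),(2,3),(3,0)]))
    return L
def rackparts(): return [box(-120,120,-130,130,0,255),box(-120,114,-118,118,0,80)]
def staparts(): return [box(-17,17,-62.5,62.5,0,8),box(-13,13,-62.5,62.5,28,47)]
def overlay(src,cam,dst,items,x0,y0,x1,y1,k):
    im=cv2.imread(src)[y0:y1,x0:x1]; im=cv2.resize(im,None,fx=k,fy=k,interpolation=cv2.INTER_CUBIC)
    for parts,p,col in items:
        c,s=np.cos(p[2]),np.sin(p[2]); R=np.array([[c,-s,0],[s,c,0],[0,0,1]])
        for P,E in parts:
            q=(proj(cam,P/1000@R.T+[p[0],p[1],p[3] if len(p)>3 else 0])-[x0,y0]+.5)*k-.5
            for i,j in E: cv2.line(im,tuple(int(v) for v in q[i].round()),tuple(int(v) for v in q[j].round()),col,1)
    cv2.imwrite(dst,im)
E
python3 - <<'E'
from h import *
T=lambda u,v:("top",)+cr(290,215,5,u,v)
S=lambda u,v:("side",)+cr(160,230,5,u,v)
obs=[T(219,93)+((145,-52,32),),T(251,94)+((125,-52,32),),T(212,271)+((145,52,32),),T(243,274)+((125,52,32),),
 S(290,247)+((125,52,0),),S(528,230)+((125,-52,0),),T(645,164)+((-90,-17,110),),T(643,222)+((-90,17,110),)]
p,r=fitpose(obs,[.45,-.1,1.57]); print(p,np.degrees(p[2]));print(r)
G=(0,255,0);Y=(0,255,255)
overlay("pics/top0.png","top","pics/o1.png",[(reacher_parts(),p,G)],290,215,430,310,5)
overlay("pics/side0.png","side","pics/o2.png",[(reacher_parts(),p,G)],160,230,290,340,5)
overlay("pics/side0.png","side","pics/o3.png",[(rackparts(),[.4917,.2469,1.5891],G),(staparts(),[.489,.270,0.018],Y)],170,80,310,230,4)
E
```

```text
[ 0.45448456 -0.25931353  1.52937695] 87.6268447290599
[[-1.95731019 -0.93971279]
 [-1.21368858 -0.70898388]
 [-2.21406613  0.7227961 ]
 [-1.1655935   0.57489541]
 [-0.8167804   1.58293412]
 [ 1.34014897  0.92954752]
 [ 4.69574483 -0.65608778]
 [ 4.99145015  0.74901713]]
```

View pics/o1.png

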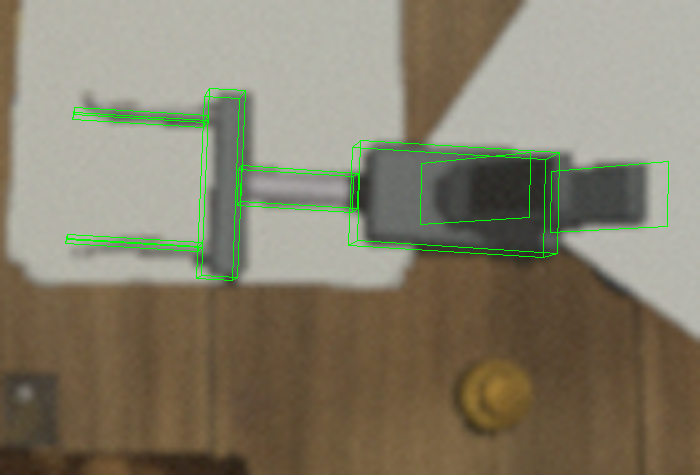

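View pics/o2.png

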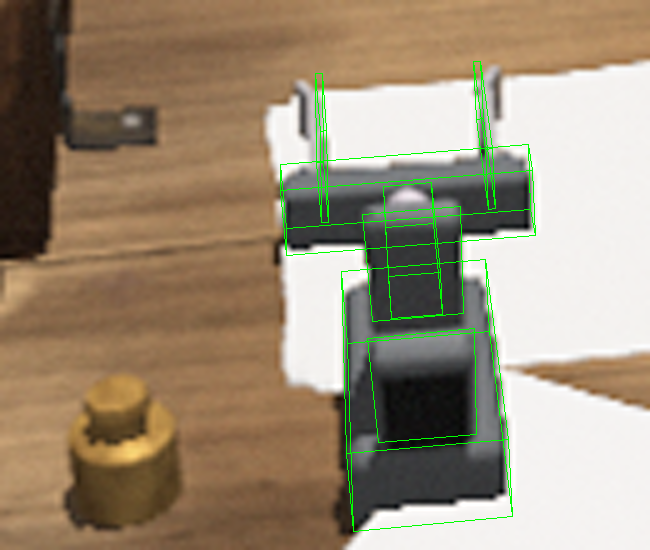

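View pics/o3.png

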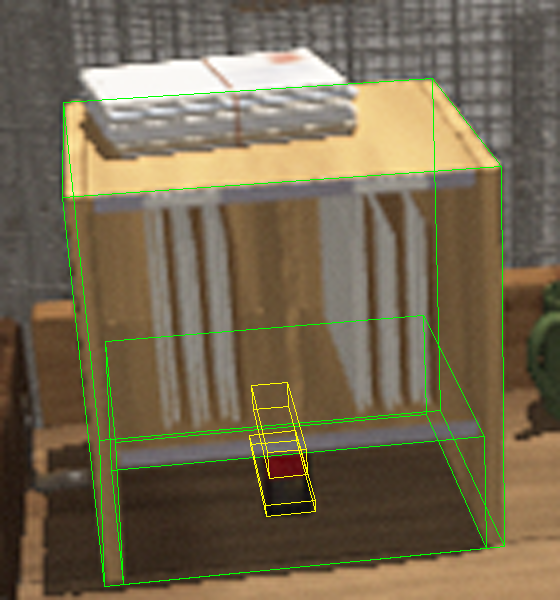

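```bash
python3 - <<'E'
from h import *
T=lambda u,v:("top",)+cr(290,215,5,u,v)
S=lambda u,v:("side",)+cr(160,230,5,u,v)
obs=[T(219,93)+((145,-52,32),),T(251,94)+((125,-52,32),),T(212,271)+((145,52,32),),T(244,274)+((125,52,32),),
 T(370,146)+((60,-28,34),),T(368,243)+((60,28,34),),T(571,152)+((-50,-28,34),),
 S(290,247)+((125,52,0),),S(528,230)+((125,-52,0),)]
p,r=fitpose(obs,[.45,-.1,1.57]); print(p,np.degrees(p[2]));print(r)
G=(0,255,0);Y=(0,255,255)
overlay("pics/top0.png","top","pics/o4.png",[(reacher_parts(),p,G)],290,215,430,310,5)
overlay("pics/side0.png","side","pics/o5.png",[(reacher_parts(),p,G)],160,230,290,340,5)
E
```

```text
[ 0.45359325 -0.26386772  1.52758233] 87.52402057977575
[[-0.29278114 -0.68290415]
 [ 0.4520757  -0.43932394]
 [-0.59284615  0.98496661]
 [ 0.25684342  0.85030094]
 [-0.26555306 -0.95548487]
 [-0.54055551 -0.20974936]
 [-0.77069786  0.3277661 ]
 [-1.05567611  2.82467588]
 [ 1.31514384  2.19408305]]
```

View pics/o4.png

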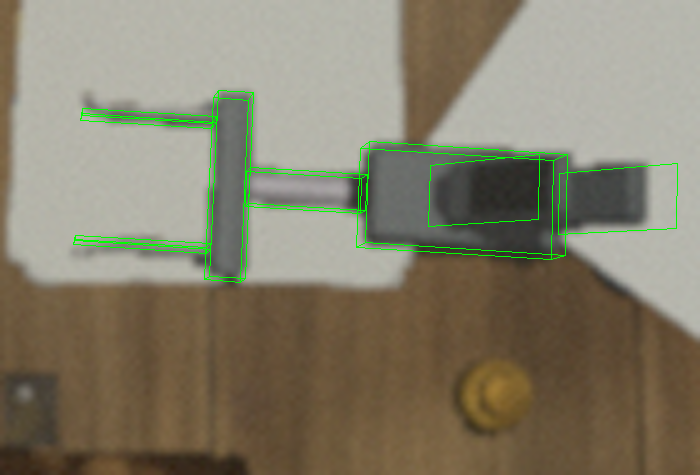

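View pics/o5.png

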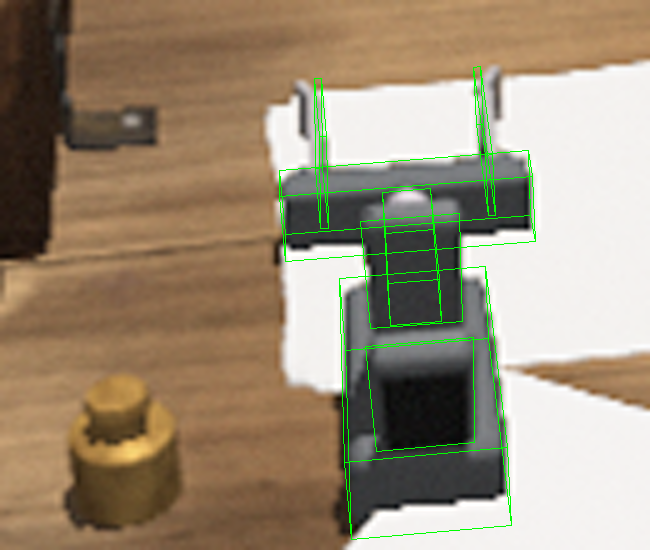

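```bash
cat >> h.py <<'E'
def toolR(yaw,lean=30.):
    """tool orientation for grip on reacher at yaw"""
    c,s=np.cos(yaw),np.sin(yaw); Rz=np.array([[c,-s,0],[s,c,0],[0,0,1]])
    a=np.radians(lean)
    z=Rz@[np.sin(a),0,-np.cos(a)]; y=-(Rz@[np.cos(a),0,np.sin(a)]); x=np.cross(y,z)
    return np.c_[x,y,z]
def delta(p,R):
    s=manip.sense(); R0=Rn.from_quat(s["tool_rot"]).as_matrix()
    off=R0.T@(np.array(p)-s["tcp_pos"])*1000
    rv=np.degrees(Rn.from_matrix(R0.T@R).as_rotvec())
    print("offset",off.round(1),"angular",rv.round(2),"| norm",np.linalg.norm(off).round(0),np.linalg.norm(rv).round(1))
def grasp_tcp(p,depth=22.7,lift=0):
    c,s=np.cos(p[2]),np.sin(p[2]); Rz=np.array([[c,-s,0],[s,c,0],[0,0,1]])
    return np.array([p[0],p[1],lift])+Rz@np.array([-.0375,0,.0816])+depth/1000*toolR(p[2])[:,2]
def st():
    s=manip.sense(); R=Rn.from_quat(s["tool_rot"]).as_matrix()
    print("t",round(s["t"],2),"tcp",s["tcp_pos"].round(4),"z",R[:,2].round(3),"y",R[:,1].round(3),"F",s["force"].round(1),"gap",round(s["finger_gap"]*85,1),"q",s["q"].round(2))
E
python3 - <<'E'
from h import *
p=[.4536,-.2639,1.5276]
R=toolR(p[2]); g=grasp_tcp(p); print(g,R)
delta(g-.1*R[:,2],R)
E
```

```text
[ 0.45247077 -0.29002561  0.06194122] [[ 0.99906718 -0.03739748  0.02159145]
 [-0.04318289 -0.86521756  0.49953359]
 [ 0.         -0.5        -0.8660254 ]]
offset [ 335.6 -170.7   82.3] angular [29.61  4.95 18.47] | norm 385.0 35.3
```

```bash
python3 -m crank '[{"grip":0,"offset":[40,-20,10],"angular":[3,0.5,2]},{"grip":0,"offset":[80,-40,20],"angular":[7,1.2,4.4]},{"grip":0,"offset":[120,-61,30],"angular":[11,1.8,6.8]},{"grip":0,"offset":[160,-81,40],"angular":[15,2.5,9.3]},{"grip":0,"offset":[200,-102,49],"angular":[19,3.1,11.8]},{"grip":0,"offset":[240,-122,59],"angular":[23,3.8,14.3]},{"grip":0,"offset":[280,-143,69],"angular":[26.5,4.4,16.5]},{"grip":0,"offset":[310,-158,76],"angular":[29.61,4.95,18.47]},{"grip":0,"offset":[335.6,-170.7,82.3],"angular":[29.61,4.95,18.47]},{"grip":0,"offset":[335.6,-170.7,82.3],"angular":[29.61,4.95,18.47]}]'; python3 - <<'E'
from h import *
st(); snap("top","pics/t1.png"); snap("side","pics/s1.png")
p=[.4536,-.2639,1.5276]
R=toolR(p[2]); g=grasp_tcp(p); delta(g,R)
E
```

```text
t: 1.1
tcp_pos: [0.4518, -0.3371, 0.1475]
tool_rot: [0.965, -0.019, 0.004, -0.26]
force: [-0.6, -0.6, -0.0]
finger_gap: 1.0
t 1.1 tcp [ 0.4518 -0.3371  0.1475] z [ 0.019  0.502 -0.865] y [-0.035 -0.864 -0.502] F [-0.6 -0.6 -0. ] gap 85.0 q [-1.    0.72  1.44  0.29  1.43  0.51]
offset [  0.   -0.4 100. ] angular [0.09 0.08 0.07] | norm 100.0 0.1
```

View pics/s1.png

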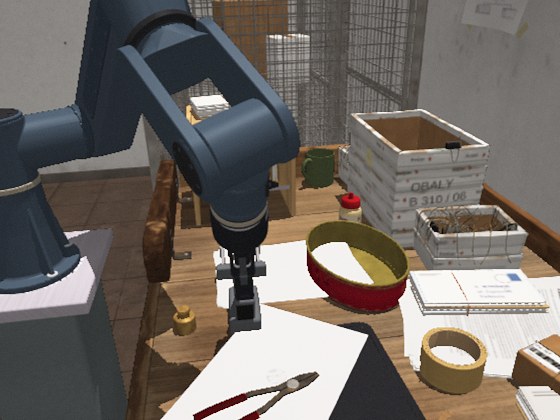

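View pics/t1.png

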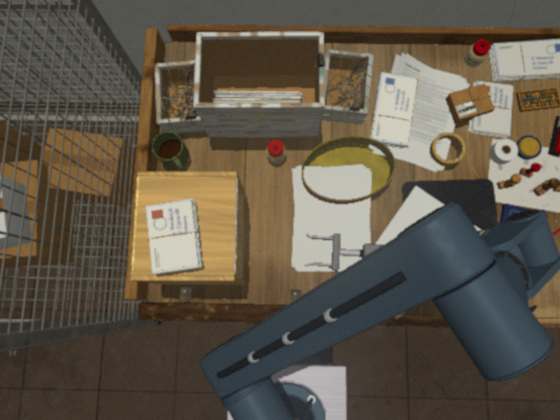

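```bash
python3 -m crank '[{"grip":0,"offset":[0,0,20],"angular":[0,0,0]},{"grip":0,"offset":[0,0,40],"angular":[0,0,0]},{"grip":0,"offset":[0,0,60],"angular":[0,0,0]},{"grip":0,"offset":[0,0,80],"angular":[0,0,0]},{"grip":0,"offset":[0,0,100],"angular":[0,0,0]},{"grip":0,"offset":[0,0,100],"angular":[0,0,0]}]'; python3 - <<'E'
from h import *
st(); snap("side","pics/s2.png"); crop("pics/s2.png","pics/s2a.png",180,190,300,340,4)
E
```

```text
t: 1.8
tcp_pos: [0.4508, -0.2898, 0.0611]
tool_rot: [0.965, -0.021, 0.004, -0.26]
force: [-0.4, -0.3, -0.0]
finger_gap: 0.997
t 1.8 tcp [ 0.4508 -0.2898  0.0611] z [ 0.019  0.501 -0.865] y [-0.039 -0.864 -0.501] F [-0.4 -0.3 -0. ] gap 84.7 q [-0.96  0.81  1.57  0.33  1.21  0.47]
```

View pics/s2a.png

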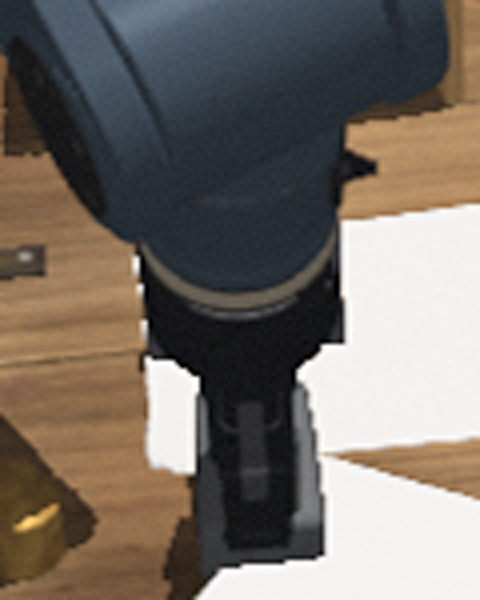

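```bash
python3 -m crank '[{"grip":0.15,"offset":[0,0,0],"angular":[0,0,0]},{"grip":0.22,"offset":[0,0,0],"angular":[0,0,0]},{"grip":0.26,"offset":[0,0,0],"angular":[0,0,0]},{"grip":0.29,"offset":[0,0,0],"angular":[0,0,0]},{"grip":0.32,"offset":[0,0,0],"angular":[0,0,0]},{"grip":0.32,"offset":[0,0,0],"angular":[0,0,0]},{"grip":0.32,"offset":[0,0,0],"angular":[0,0,0]}]' 60; python3 - <<'E'
from h import *
st()
E
```

```text
t: 2.55
tcp_pos: [0.4532, -0.2924, 0.0632]
tool_rot: [0.966, -0.021, 0.007, -0.257]
force: [-0.8, -4.7, 6.2]
finger_gap: 0.685
t 2.55 tcp [ 0.4532 -0.2924  0.0632] z [ 0.024  0.496 -0.868] y [-0.037 -0.867 -0.497] F [-0.8 -4.7  6.2] gap 58.2 q [-0.96  0.81  1.56  0.33  1.22  0.47]
```

```bash
python3 -m crank '[{"grip":0.32,"offset":[0,-2,-3.5],"angular":[0,0,0]},{"grip":0.32,"offset":[0,-4,-7],"angular":[0,0,0]},{"grip":0.32,"offset":[0,-4,-7],"angular":[0,0,0]},{"grip":0.32,"offset":[0,-4,-7],"angular":[0,0,0]}]'; python3 - <<'E'
from h import *
st(); snap("side","pics/s3.png"); crop("pics/s3.png","pics/s3a.png",160,190,300,340,4)
snap("top","pics/t3.png"); crop("pics/t3.png","pics/t3a.png",290,215,430,310,5)
E
```

```text
t: 2.95
tcp_pos: [0.4525, -0.2906, 0.0701]
tool_rot: [0.966, -0.021, 0.005, -0.258]
force: [0.2, 0.7, -1.3]
finger_gap: 0.684
t 2.95 tcp [ 0.4525 -0.2906  0.0701] z [ 0.021  0.498 -0.867] y [-0.037 -0.866 -0.498] F [ 0.2  0.7 -1.3] gap 58.1 q [-0.95  0.8   1.56  0.33  1.23  0.48]
```

View pics/s3a.png

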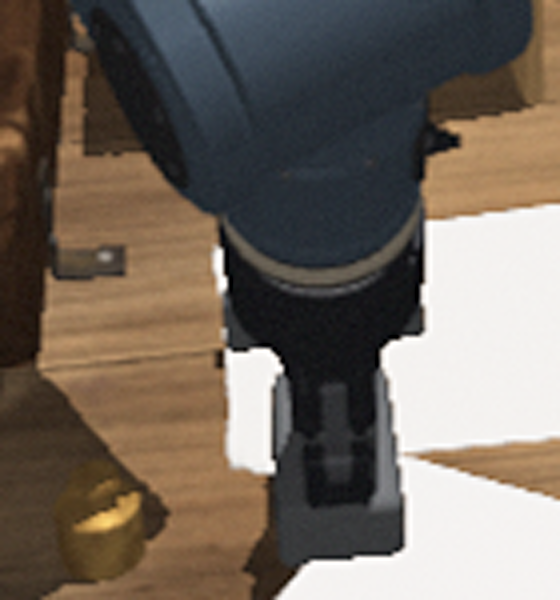

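View pics/t3a.png

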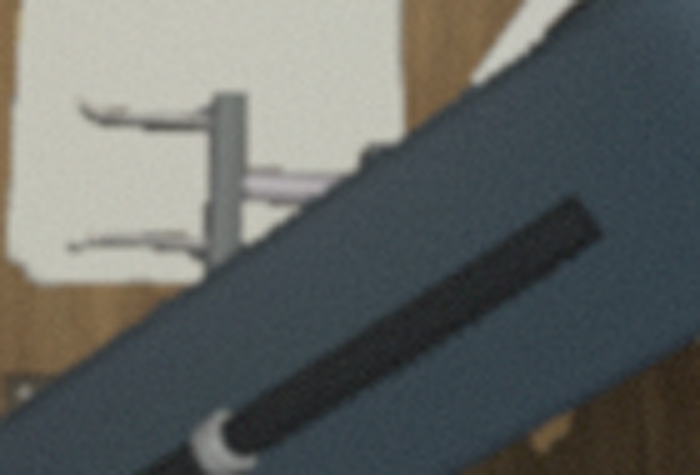

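```bash
python3 - <<'E'
from h import *
delta([.4925,-.170,.069],toolR(1.589))
E
```

```text
offset [  34.8 -105.5   61.9] angular [ 0.1  -1.74 -3.04] | norm 127.0 3.5
```

```bash
python3 -m crank '[{"grip":0.32,"offset":[2,-6,3.5],"angular":[0,-0.1,-0.2]},{"grip":0.32,"offset":[6,-18,10.6],"angular":[0,-0.3,-0.5]},{"grip":0.32,"offset":[11,-33,19.4],"angular":[0,-0.5,-0.9]},{"grip":0.32,"offset":[17,-51,30],"angular":[0,-0.9,-1.5]},{"grip":0.32,"offset":[23,-70,41],"angular":[0,-1.2,-2]},{"grip":0.32,"offset":[29,-88,51.6],"angular":[0.1,-1.5,-2.5]},{"grip":0.32,"offset":[33,-99,58],"angular":[0.1,-1.7,-2.9]},{"grip":0.32,"offset":[34.8,-105.5,61.9],"angular":[0.1,-1.74,-3.04]},{"grip":0.32,"offset":[34.8,-105.5,61.9],"angular":[0.1,-1.74,-3.04]}]'; python3 - <<'E'
from h import *
st(); snap("side","pics/s4.png"); crop("pics/s4.png","pics/s4a.png",160,150,320,300,4)
snap("top","pics/t4.png"); crop("pics/t4.png","pics/t4a.png",220,180,380,300,5)
E
```

```text
t: 3.95
tcp_pos: [0.4927, -0.1688, 0.0693]
tool_rot: [0.966, 0.01, -0.003, -0.259]
force: [0.4, 0.8, -1.8]
finger_gap: 0.685
t 3.95 tcp [ 0.4927 -0.1688  0.0693] z [-0.01   0.5   -0.866] y [ 0.017 -0.866 -0.5  ] F [ 0.4  0.8 -1.8] gap 58.2 q [-0.76  0.77  1.66  0.4   1.13  0.54]
```

View pics/s4a.png

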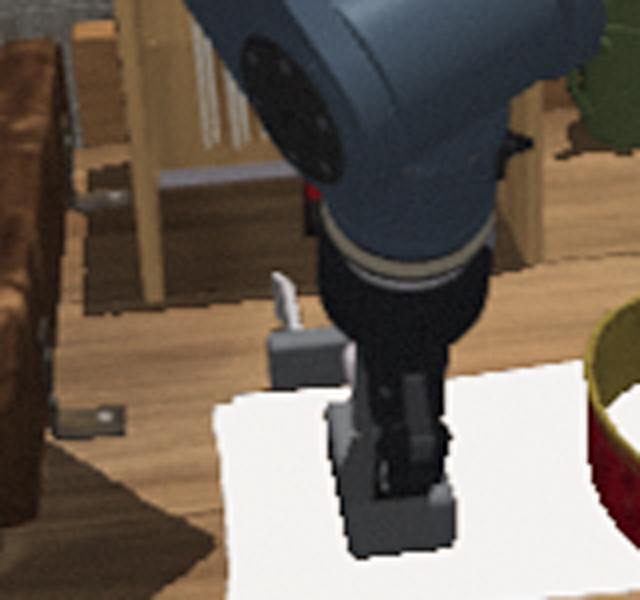

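View pics/t4a.png

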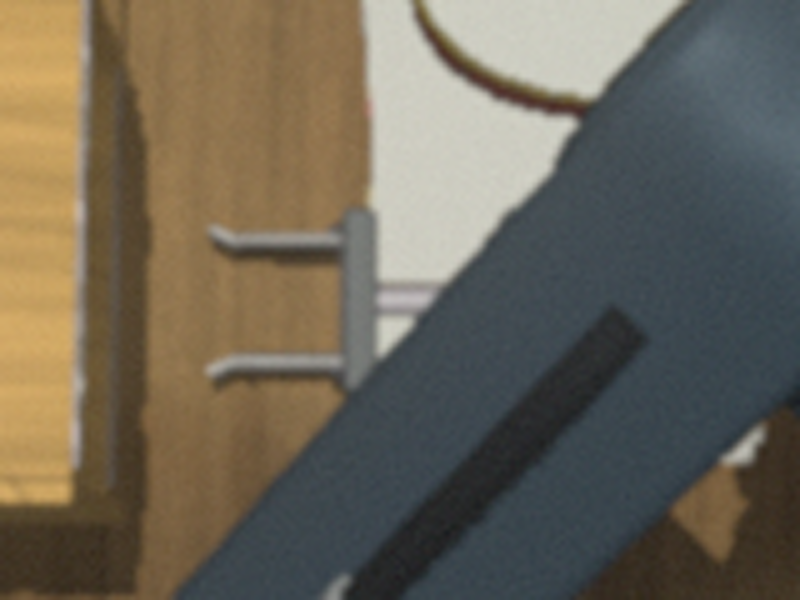

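```bash
python3 - <<'E'
from h import *
for l in(.004,.007):
  T=lambda u,v,m:("top",)+cr(220,180,5,u,v)+((m[0],m[1],m[2]+l*1000),)
  obs=[T(344,208,(145,-52,32)),T(376,209,(125,-52,32)),T(340,386,(145,52,32))]
  p,r=fitpose(obs,[.49,-.14,1.589]); print(l,p,np.degrees(p[2]),r.round(2).tolist())
p=list(p)+[.006]
G=(0,255,0)
overlay("pics/top_x.png" if 0 else "pics/t4.png","top","pics/o6.png",[(reacher_parts(),p,G)],220,180,380,300,5)
overlay("pics/s4.png","side","pics/o7.png",[(reacher_parts(),p,G)],160,150,320,300,4)
E
```

```text
0.004 [ 0.4904736  -0.13974138  1.57476189] 90.2272100328337 [[-0.3, -0.36], [0.41, -0.46], [-0.09, 1.09]]
0.007 [ 0.49003547 -0.13975399  1.57490739] 90.23554640516079 [[-0.31, -0.38], [0.42, -0.47], [-0.09, 1.16]]
```

View pics/o6.png

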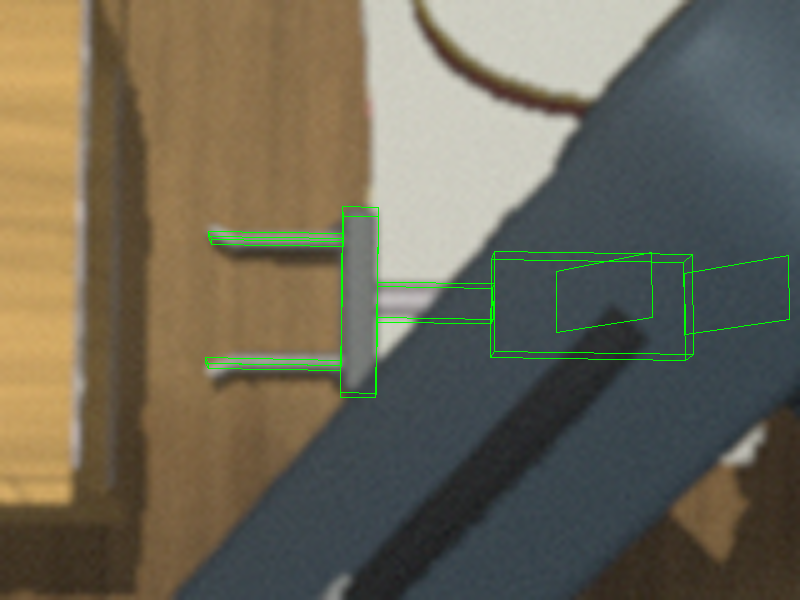

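View pics/o7.png

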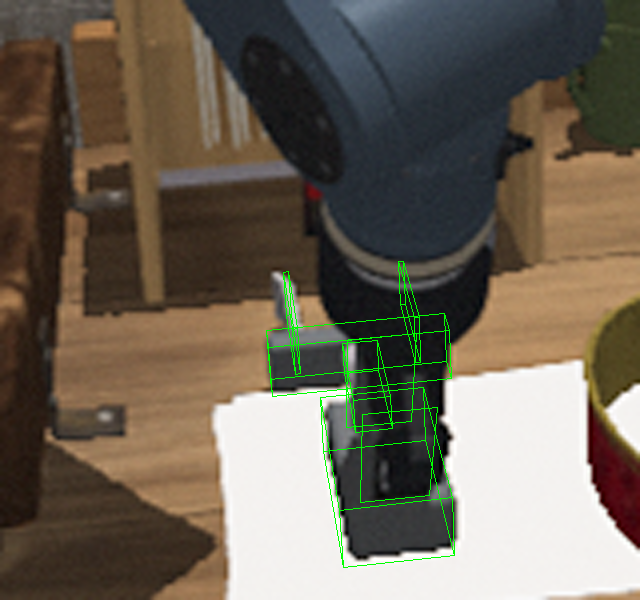

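```bash
python3 -m crank '[{"grip":0.32,"offset":[0.2,-8,4.6],"angular":[0,0,0]},{"grip":0.32,"offset":[0.6,-24,14],"angular":[0,0,0]},{"grip":0.32,"offset":[1,-43,25],"angular":[0,0,0]},{"grip":0.32,"offset":[1.4,-62,36],"angular":[0,0,0]},{"grip":0.32,"offset":[1.8,-81,47],"angular":[0,0,0]},{"grip":0.32,"offset":[2.2,-100,58],"angular":[0,0,0]},{"grip":0.32,"offset":[2.6,-117,67.5],"angular":[0,0,0]},{"grip":0.32,"offset":[2.8,-128,74],"angular":[0,0,0]},{"grip":0.32,"offset":[2.8,-130,75],"angular":[0,0,0]}]'; python3 - <<'E'
from h import *
st(); snap("side","pics/s5.png"); crop("pics/s5.png","pics/s5a.png",170,120,320,270,4)
E
```

```text
t: 4.95
tcp_pos: [0.4914, -0.0174, 0.0695]
tool_rot: [0.966, 0.01, -0.003, -0.259]
force: [0.6, 0.6, -1.6]
finger_gap: 0.683
t 4.95 tcp [ 0.4914 -0.0174  0.0695] z [-0.012  0.501 -0.865] y [ 0.017 -0.865 -0.501] F [ 0.6  0.6 -1.6] gap 58.1 q [-0.54  0.72  1.83  0.54  0.96  0.61]
```

View pics/s5a.png

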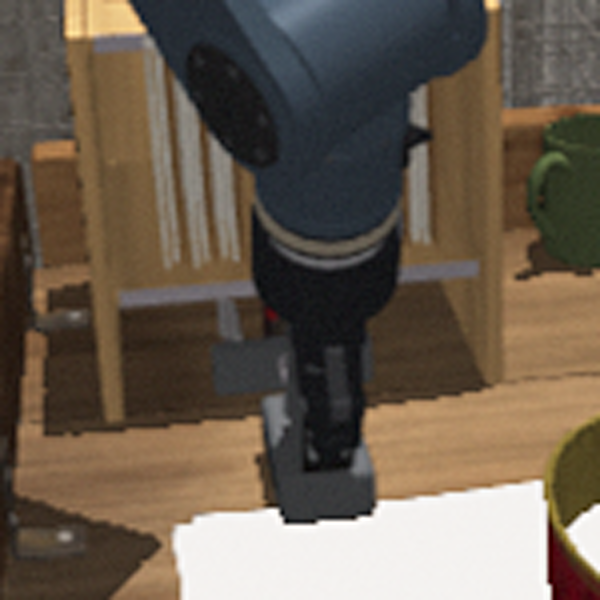

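```bash
python3 -m crank '[{"grip":0.32,"offset":[0.1,-6,3.5],"angular":[0,0,0]},{"grip":0.32,"offset":[0.3,-14,8],"angular":[0,0,0]},{"grip":0.32,"offset":[0.4,-21,12.2],"angular":[0,0,0]},{"grip":0.32,"offset":[0.5,-23.4,13.5],"angular":[0,0,0]},{"grip":0.32,"offset":[0.5,-21.4,17],"angular":[0,0,0]},{"grip":0.32,"offset":[0.5,-21.4,17],"angular":[0,0,0]}]'; python3 - <<'E'
from h import *
st(); snap("side","pics/s6.png"); crop("pics/s6.png","pics/s6a.png",170,120,320,270,4)
E
```

```text
t: 5.6
tcp_pos: [0.4928, 0.0067, 0.0648]
tool_rot: [0.966, 0.009, -0.002, -0.259]
force: [-0.1, 0.0, -2.9]
finger_gap: 0.681
t 5.6 tcp [0.4928 0.0067 0.0648] z [-0.009  0.5   -0.866] y [ 0.016 -0.866 -0.5  ] F [-0.1  0.  -2.9] gap 57.9 q [-0.5   0.73  1.85  0.58  0.93  0.62]
```

View pics/s6a.png

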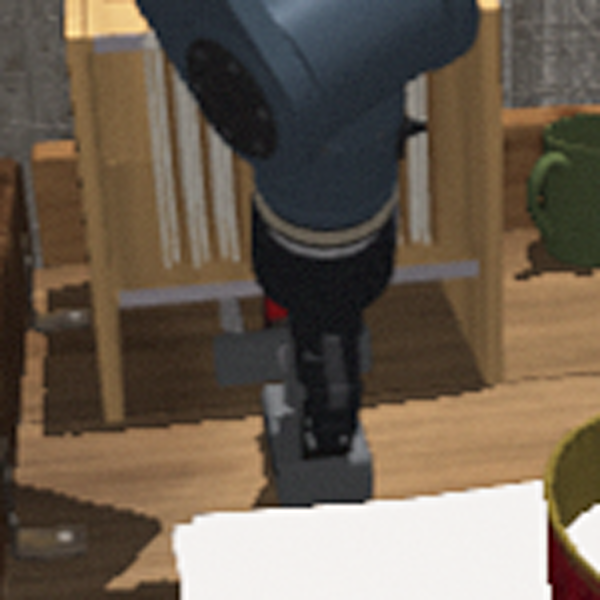

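```bash
python3 -m crank '[{"grip":0.34,"offset":[0,1,1],"angular":[0,0,0]},{"grip":0.36,"offset":[0,2,1],"angular":[0,0,0]},{"grip":0.38,"offset":[0,3,1],"angular":[0,0,0]},{"grip":0.40,"offset":[0,4,1],"angular":[0,0,0]},{"grip":0.42,"offset":[0,4.5,1],"angular":[0,0,0]},{"grip":0.44,"offset":[0,4.5,1],"angular":[0,0,0]},{"grip":0.45,"offset":[0,4.5,1],"angular":[0,0,0]},{"grip":0.45,"offset":[0,4.5,1],"angular":[0,0,0]},{"grip":0.45,"offset":[0,4.5,1],"angular":[0,0,0]}]' 60; python3 - <<'E'
from h import *
st(); snap("side","pics/s7.png"); crop("pics/s7.png","pics/s7a.png",170,120,320,270,4)
E
```

```text
t: 6.55
tcp_pos: [0.4932, 0.0033, 0.0632]
tool_rot: [0.966, 0.008, -0.002, -0.26]
force: [-0.8, -3.5, 7.1]
finger_gap: 0.559
t 6.55 tcp [0.4932 0.0033 0.0632] z [-0.007  0.501 -0.865] y [ 0.015 -0.865 -0.501] F [-0.8 -3.5  7.1] gap 47.5 q [-0.5   0.73  1.85  0.58  0.93  0.62]
```

View pics/s7a.png

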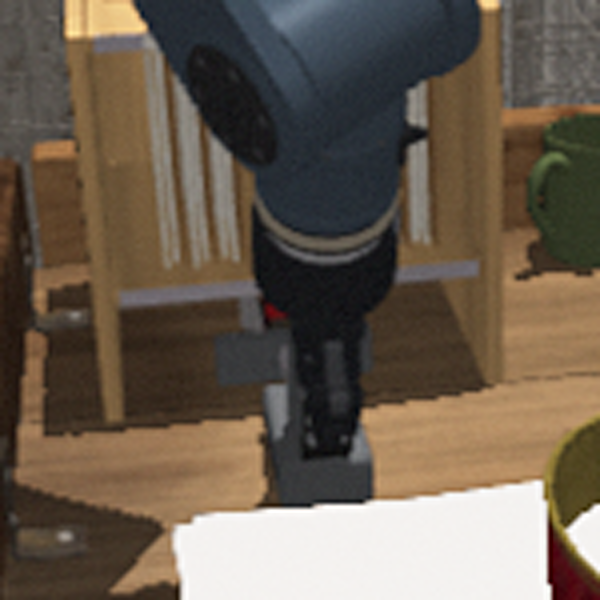

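```bash
python3 -m crank '[{"grip":0.45,"offset":[0,-0.8,-1.3],"angular":[0,0,0]},{"grip":0.45,"offset":[-0.1,3.5,-3.8],"angular":[0,0,0]},{"grip":0.45,"offset":[-0.2,10.5,-7.8],"angular":[0,0,0]},{"grip":0.45,"offset":[-0.4,19,-13],"angular":[0,0,0]},{"grip":0.45,"offset":[-0.6,28,-18],"angular":[0,0,0]},{"grip":0.45,"offset":[-0.8,37,-23],"angular":[0,0,0]},{"grip":0.45,"offset":[-0.9,43,-26.5],"angular":[0,0,0]},{"grip":0.45,"offset":[-0.9,43,-26.5],"angular":[0,0,0]}]'; python3 - <<'E'
from h import *
st(); snap("side","pics/s8.png"); crop("pics/s8.png","pics/s8a.png",170,120,320,270,4)
E
```

```text
t: 7.4
tcp_pos: [0.4931, -0.049, 0.0636]
tool_rot: [0.966, 0.008, -0.002, -0.258]
force: [-2.1, -4.3, 4.3]
finger_gap: 0.555
t 7.4 tcp [ 0.4931 -0.049   0.0636] z [-0.008  0.499 -0.867] y [ 0.016 -0.867 -0.499] F [-2.1 -4.3  4.3] gap 47.2 q [-0.59  0.74  1.81  0.52  0.98  0.59]
```

View pics/s8a.png

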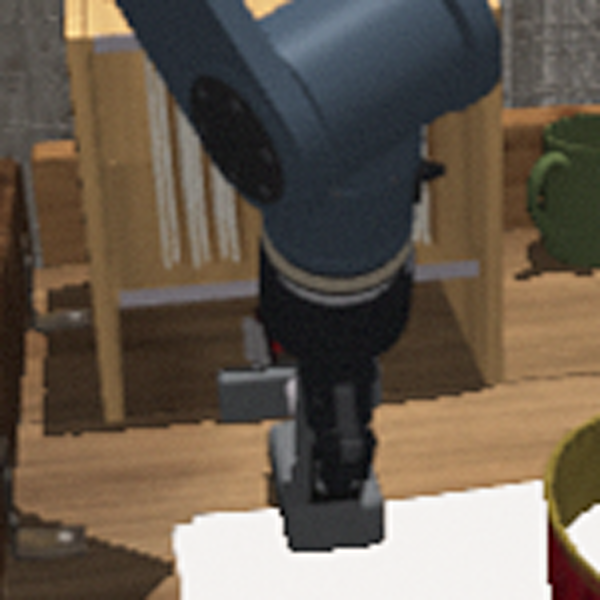

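```bash
python3 -m crank '[{"grip":0.45,"offset":[-0.1,4,-4],"angular":[0,0,0]},{"grip":0.45,"offset":[-0.3,13,-9],"angular":[0,0,0]},{"grip":0.45,"offset":[-0.6,26,-16.5],"angular":[0,0,0]},{"grip":0.45,"offset":[-0.9,40,-24.5],"angular":[0,0,0]},{"grip":0.45,"offset":[-1.2,54,-32.5],"angular":[0,0,0]},{"grip":0.45,"offset":[-1.5,68,-40.5],"angular":[0,0,0]},{"grip":0.45,"offset":[-1.8,80,-47.5],"angular":[0,0,0]},{"grip":0.45,"offset":[-2,86,-51],"angular":[0,0,0]},{"grip":0.45,"offset":[-2,86,-51],"angular":[0,0,0]}]'; python3 - <<'E'
from h import *
st(); snap("side","pics/s9.png"); crop("pics/s9.png","pics/s9a.png",170,120,320,270,4);snap("top","pics/t9.png"); crop("pics/t9.png","pics/t9a.png",220,180,380,300,5)
E
```

```text
t: 8.35
tcp_pos: [0.4933, -0.1497, 0.0647]
tool_rot: [0.966, 0.008, -0.001, -0.257]
force: [0.1, -3.2, 1.0]
finger_gap: 0.557
t 8.35 tcp [ 0.4933 -0.1497  0.0647] z [-0.006  0.497 -0.868] y [ 0.016 -0.868 -0.497] F [ 0.1 -3.2  1. ] gap 47.3 q [-0.73  0.77  1.69  0.42  1.09  0.54]
```

View pics/s9a.png

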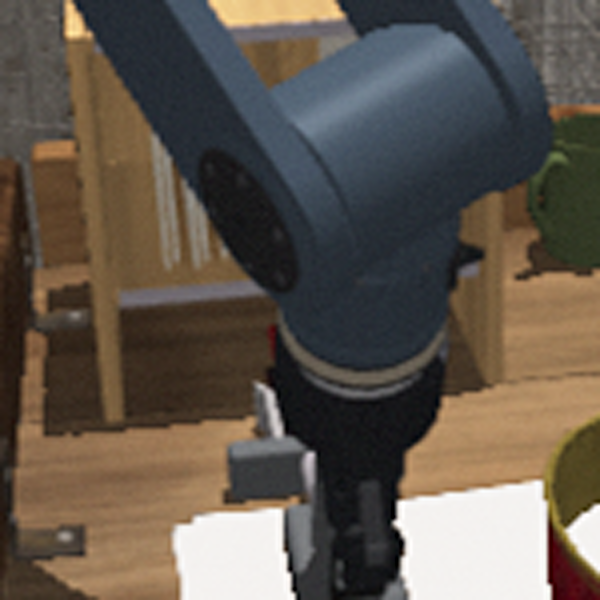

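View pics/t9a.png

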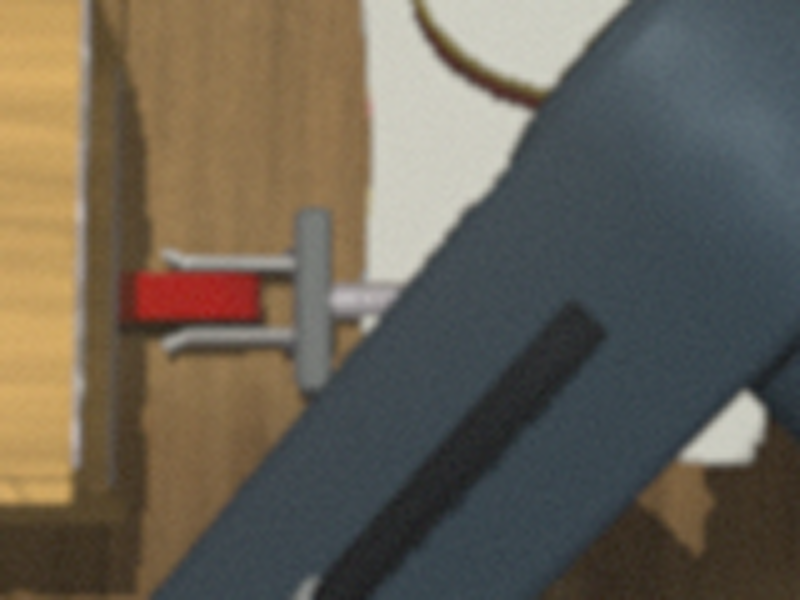

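```bash
python3 -m crank '[{"grip":0.45,"offset":[-0.1,4,-2.3],"angular":[0,0,0]},{"grip":0.45,"offset":[-0.3,13,-7.5],"angular":[0,0,0]},{"grip":0.45,"offset":[-0.5,26,-15],"angular":[0,0,0]},{"grip":0.45,"offset":[-0.8,40,-23],"angular":[0,0,0]},{"grip":0.45,"offset":[-1.1,54,-31],"angular":[0,0,0]},{"grip":0.45,"offset":[-1.4,66,-38],"angular":[0,0,0]},{"grip":0.45,"offset":[-1.6,75,-43],"angular":[0,0,0]},{"grip":0.45,"offset":[-1.7,79,-45.5],"angular":[0,0,0]},{"grip":0.45,"offset":[-1.7,79,-45],"angular":[0,0,0]}]'; python3 - <<'E'
from h import *
st(); snap("top","pics/t10.png"); crop("pics/t10.png","pics/t10a.png",220,180,380,300,5)
E
```

```text
t: 9.35
tcp_pos: [0.4929, -0.2398, 0.0644]
tool_rot: [0.966, 0.008, -0.001, -0.258]
force: [-0.1, -2.2, 0.1]
finger_gap: 0.561
t 9.35 tcp [ 0.4929 -0.2398  0.0644] z [-0.007  0.498 -0.867] y [ 0.016 -0.867 -0.498] F [-0.1 -2.2  0.1] gap 47.7 q [-0.84  0.81  1.56  0.36  1.21  0.51]
```

View pics/t10a.png

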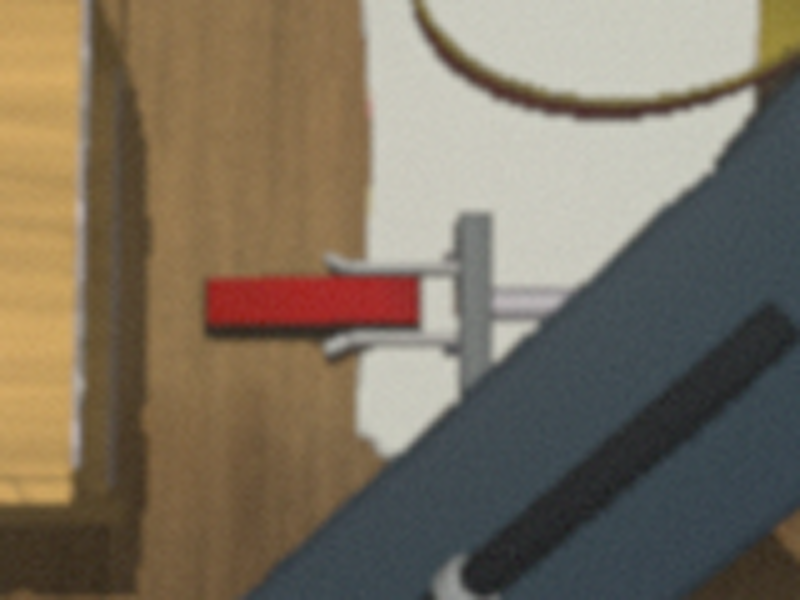

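```bash
python3 -m crank '[{"grip":0.42,"offset":[0,-1,0],"angular":[0,0,0]},{"grip":0.39,"offset":[0,-2,0],"angular":[0,0,0]},{"grip":0.36,"offset":[0,-3,0],"angular":[0,0,0]},{"grip":0.33,"offset":[0,-4.3,0],"angular":[0,0,0]},{"grip":0.32,"offset":[0,-5.5,-1.5],"angular":[0,0,0]},{"grip":0.32,"offset":[0,-5.5,-1.5],"angular":[0,0,0]},{"grip":0.32,"offset":[0,-5.5,-1.5],"angular":[0,0,0]}]'; python3 - <<'E'
from h import *
st(); snap("top","pics/t11.png"); crop("pics/t11.png","pics/t11a.png",220,180,380,300,5)
E
```

```text
t: 10.1
tcp_pos: [0.4926, -0.234, 0.0684]
tool_rot: [0.966, 0.009, -0.002, -0.259]
force: [-0.6, 1.2, -2.6]
finger_gap: 0.68
t 10.1 tcp [ 0.4926 -0.234   0.0684] z [-0.008  0.5   -0.866] y [ 0.016 -0.866 -0.5  ] F [-0.6  1.2 -2.6] gap 57.8 q [-0.84  0.8   1.56  0.36  1.21  0.52]
```

View pics/t11a.png

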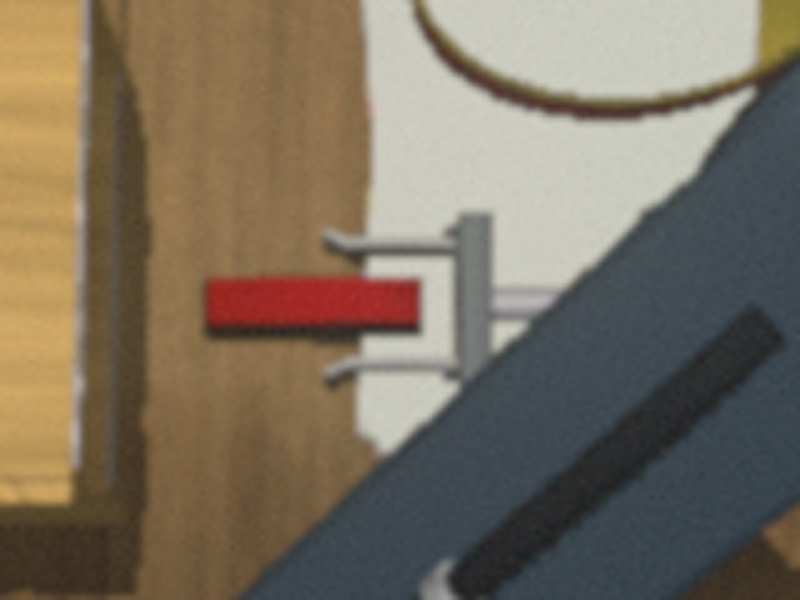

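```bash
python3 -m crank '[{"grip":0.32,"offset":[-0.1,5,-3],"angular":[0,0,0]},{"grip":0.32,"offset":[-0.3,17,-10],"angular":[0,0,0]},{"grip":0.32,"offset":[-0.6,32,-18.5],"angular":[0,0,0]},{"grip":0.32,"offset":[-0.9,47,-27],"angular":[0,0,0]},{"grip":0.32,"offset":[-1.2,60,-34.5],"angular":[0,0,0]},{"grip":0.32,"offset":[-1.3,65,-37.5],"angular":[0,0,0]},{"grip":0.32,"offset":[-1.3,67,-34],"angular":[0,0,0]},{"grip":0.32,"offset":[-1.3,67.5,-33],"angular":[0,0,0]},{"grip":0.32,"offset":[-1.3,67.5,-33],"angular":[0,0,0]}]'; python3 - <<'E'
from h import *
st(); snap("top","pics/t12.png"); snap("side","pics/s12.png"); crop("pics/s12.png","pics/s12a.png",160,170,320,320,4)
E
```

```text
t: 11.05
tcp_pos: [0.4922, -0.3086, 0.0633]
tool_rot: [0.966, 0.009, -0.003, -0.259]
force: [-1.2, 0.7, 0.6]
finger_gap: 0.677
t 11.05 tcp [ 0.4922 -0.3086  0.0633] z [-0.01   0.5   -0.866] y [ 0.016 -0.866 -0.5  ] F [-1.2  0.7  0.6] gap 57.6 q [-0.91  0.85  1.43  0.31  1.31  0.49]
```

View pics/t12.png

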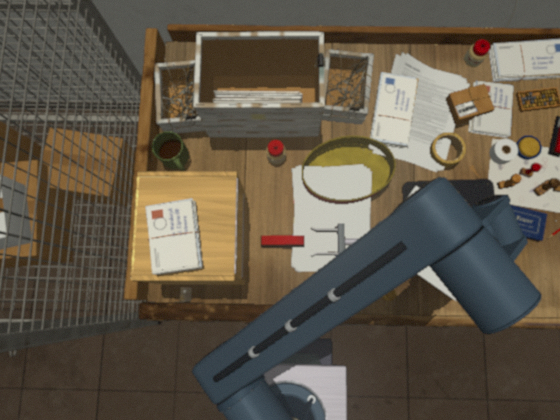

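View pics/s12a.png

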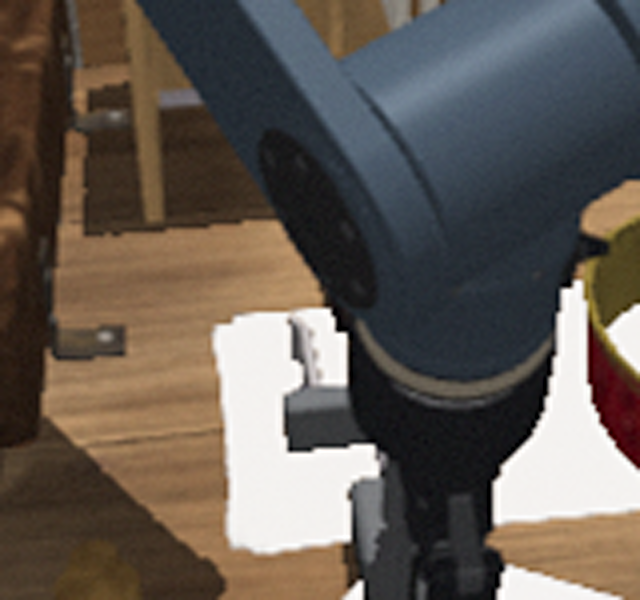

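```bash
python3 -m crank '[{"grip":0.30,"offset":[0,0.5,1],"angular":[0,0,0]},{"grip":0.27,"offset":[0,0.5,1],"angular":[0,0,0]},{"grip":0.2,"offset":[0,0.5,1],"angular":[0,0,0]},{"grip":0,"offset":[0,0.5,1],"angular":[0,0,0]},{"grip":0,"offset":[0,0.5,1],"angular":[0,0,0]},{"grip":0,"offset":[0,0.5,-10],"angular":[0,0,0]},{"grip":0,"offset":[0,0.5,-35],"angular":[0,0,0]},{"grip":0,"offset":[0,0.5,-70],"angular":[0,0,0]},{"grip":0,"offset":[0,0.5,-110],"angular":[0,0,0]},{"grip":0,"offset":[0,0.5,-110],"angular":[0,0,0]}]'; python3 - <<'E'
from h import *
st(); snap("top","pics/t13.png"); snap("side","pics/s13.png"); crop("pics/t13.png","pics/t13a.png",235,200,395,300,5)
E
```

```text
t: 12.15
tcp_pos: [0.4958, -0.3704, 0.1635]
tool_rot: [0.967, 0.009, 0.002, -0.253]
force: [-0.6, -1.0, 0.6]
finger_gap: 0.999
t 12.15 tcp [ 0.4958 -0.3704  0.1635] z [-0.     0.489 -0.872] y [ 0.018 -0.872 -0.489] F [-0.6 -1.   0.6] gap 84.9 q [-0.96  0.76  1.27  0.28  1.54  0.52]
```

View pics/t13a.png

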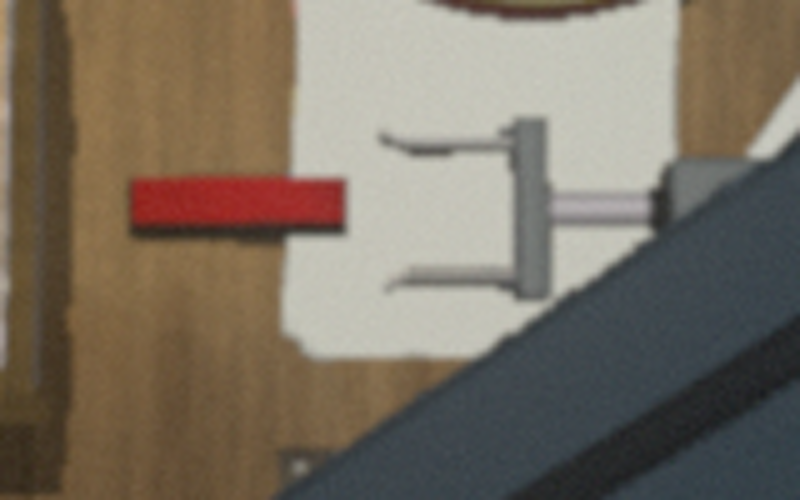

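View pics/s13.png

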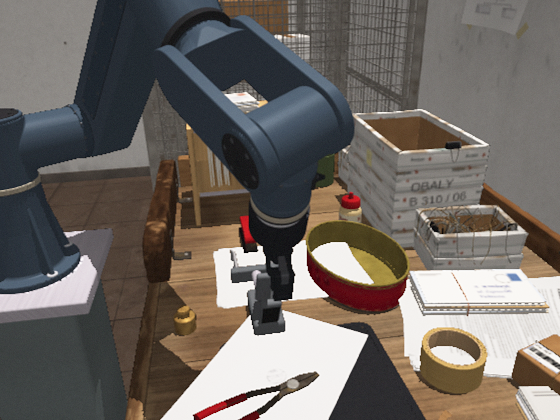

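```bash
python3 - <<'E'
from h import *
T=lambda u,v,m:("top",)+cr(235,200,5,u,v)+(m,)
# stapler +y -> world +y ; top corners
obs=[T(131,179,(13,62.5,47)),T(345,179,(13,-62.5,47)),T(345,227,(-13,-62.5,47)),T(131,227,(-13,62.5,47))]
p,r=fitpose(obs,[.49,0,0]); print(p,np.degrees(p[2]),r.round(2).tolist())
overlay("pics/t13.png","top","pics/o8.png",[(staparts(),p,(0,255,0))],235,200,395,300,5)
crop("pics/top0.png","pics/tin.png",290,125,405,215,6)
crop("pics/side0.png","pics/tins.png",295,210,420,315,6)
E
```

```text
[0.48553061 0.02067837 0.01967605] 1.1273547139353364 [[-1.14, 0.12], [1.15, 0.12], [1.22, -0.13], [-1.25, -0.14]]
```

View pics/o8.png

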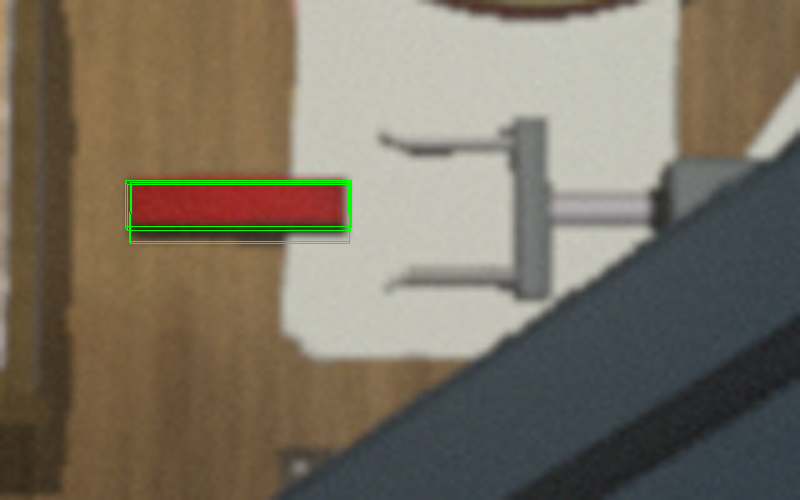

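View pics/tin.png

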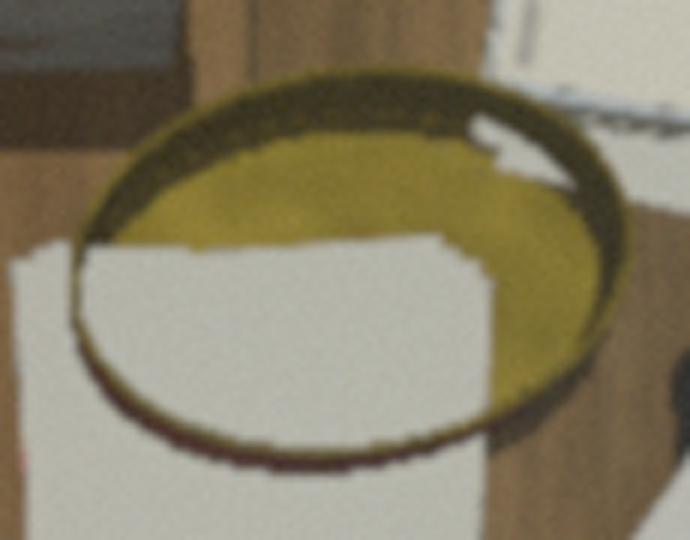

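View pics/tins.png

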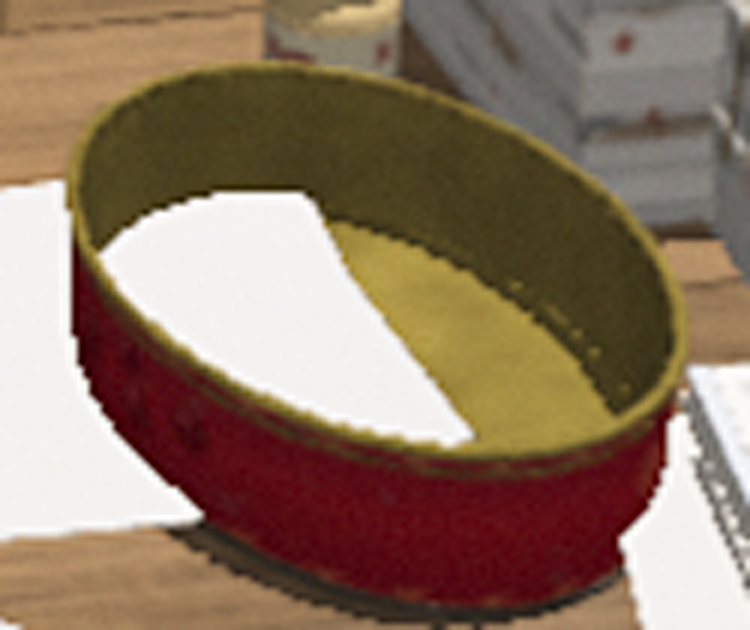

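```bash
python3 - <<'E'
from h import *
from scipy.optimize import least_squares
pts=[(73,290),(85,340),(150,408),(310,455),(440,432),(560,370),(620,290),(625,200),(540,105),(370,72),(250,95),(130,170)]
W=np.array([ray("top",*cr(290,125,6,u,v),.063)[:2] for u,v in pts])
def res(p):
    c,s=np.cos(p[2]),np.sin(p[2]); d=(W-p[:2])@np.array([[c,-s],[s,c]])
    return (np.hypot(d[:,0]/.0945,d[:,1]/.1345)-1)*.1
r=least_squares(res,[.69,-.16,0]); print("tin",r.x,np.degrees(r.x[2]),(r.fun*1000).round(1))
delta([.486,.0207,.16],toolR(np.pi+.01,0.))
s=manip.sense();R0=Rn.from_quat(s["tool_rot"]).as_matrix()
print(np.degrees(Rn.from_matrix(R0.T@toolR(np.pi+.01,0)).as_rotvec()))
E
```

```text
tin [ 0.69155729 -0.16102651  0.22903771] 13.122894081165905 [-1.5 -2.  -3.8 -3.1 -4.7 -2.7 -2.2 -2.4 -3.5 -4.7 -3.9 -3.2]
offset [  -1.2 -335.7  191.7] angular [-23.31 -23.36 -87.36] | norm 387.0 93.4
[-23.30931597 -23.36256612 -87.36019181]
```

```bash
python3 -m crank '[{"grip":0,"offset":[0,-20,-10],"angular":[-1,-1,-4]},{"grip":0,"offset":[0,-50,0],"angular":[-3,-3,-11.2]},{"grip":0,"offset":[0,-85,20],"angular":[-5,-5,-18.7]},{"grip":0,"offset":[0,-120,40],"angular":[-7,-7,-26.2]},{"grip":0,"offset":[0,-155,60],"angular":[-9,-9,-33.7]},{"grip":0,"offset":[0,-190,80],"angular":[-11,-11,-41.2]},{"grip":0,"offset":[0,-225,105],"angular":[-13,-13,-48.7]},{"grip":0,"offset":[0,-260,130],"angular":[-15,-15,-56.2]},{"grip":0,"offset":[0,-290,155],"angular":[-17,-17,-63.7]},{"grip":0,"offset":[0,-310,172],"angular":[-19,-19,-71.2]}]'; python3 - <<'E'
from h import *
st(); delta([.486,.0207,.14],toolR(np.pi+.01,0.))
E
```

```text
t: 13.25
tcp_pos: [0.4849, -0.0066, 0.163]
tool_rot: [0.793, 0.607, -0.001, -0.056]
force: [0.2, 0.7, 0.5]
finger_gap: 1.0
t 13.25 tcp [ 0.4849 -0.0066  0.163 ] z [-0.069  0.088 -0.994] y [ 0.962 -0.257 -0.089] F [0.2 0.7 0.5] gap 85.0 q [-0.29  0.47  1.8   0.08  0.96 -0.07]
offset [25.1 -3.9 25.2] angular [ -4.58  -4.5  -15.69] | norm 36.0 16.9
```

```bash
python3 -m crank '[{"grip":0,"offset":[8,-1,8],"angular":[-1.6,-1.6,-5.4]},{"grip":0,"offset":[17,-3,17],"angular":[-3.3,-3.2,-11]},{"grip":0,"offset":[25.1,-3.9,25.2],"angular":[-4.58,-4.5,-15.69]},{"grip":0,"offset":[25.1,-3.9,25.2],"angular":[-4.58,-4.5,-15.69]},{"grip":0,"offset":[25.1,-3.9,25.2],"angular":[-4.58,-4.5,-15.69]}]'; python3 - <<'E'
from h import *
st(); delta([.486,.0207,.013],toolR(np.pi+.01,0.))
snap("side","pics/s14.png"); crop("pics/s14.png","pics/s14a.png",160,120,360,270,4)
snap("top","pics/t14.png"); crop("pics/t14.png","pics/t14a.png",220,180,420,300,4)
E
```

```text
t: 13.75
tcp_pos: [0.4877, 0.0178, 0.1406]
tool_rot: [0.706, 0.708, 0.0, -0.0]
force: [0.0, -0.6, -0.2]
finger_gap: 0.999
t 13.75 tcp [0.4877 0.0178 0.1406] z [ 0.  0. -1.] y [1.    0.002 0.   ] F [ 0.  -0.6 -0.2] gap 84.9 q [-0.19  0.49  1.86  0.    0.79 -0.2 ]
offset [  2.9  -1.7 127.6] angular [ 0.   -0.01 -0.46] | norm 128.0 0.5
```

View pics/s14a.png

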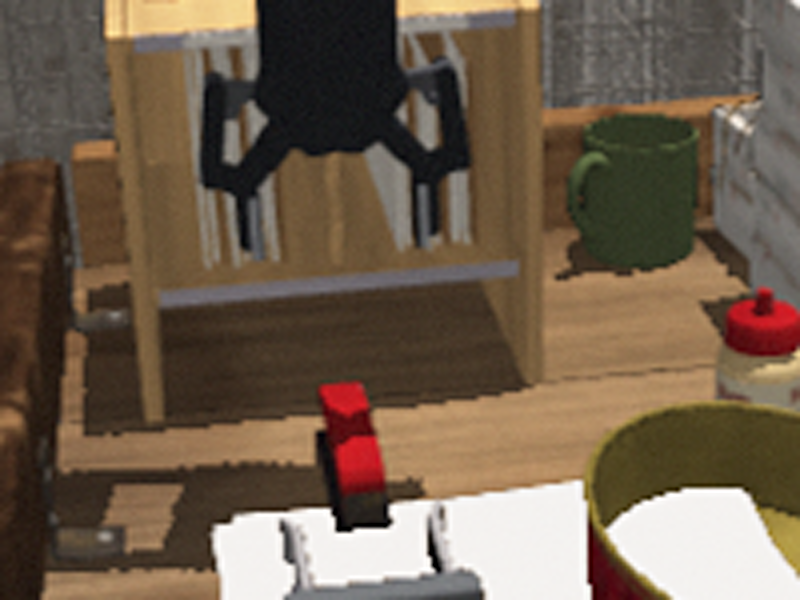

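View pics/t14a.png

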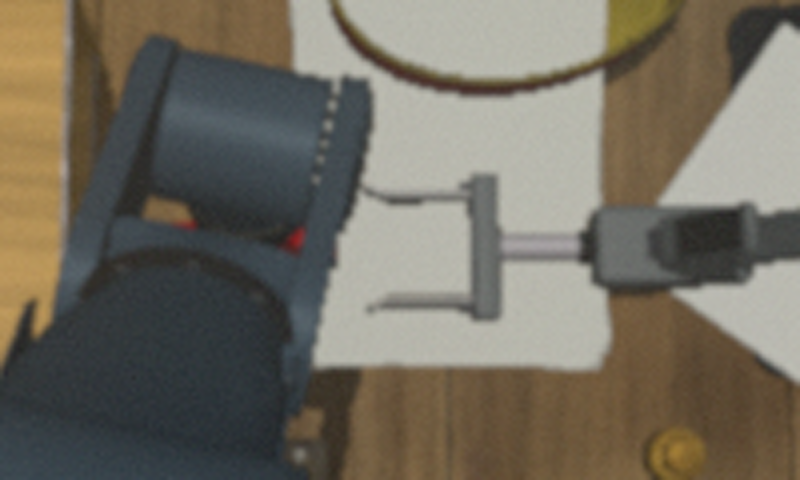

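```bash
python3 - <<'E'
from h import *
for (a,b) in((150,50),(65,240),(60,290),(160,40)):
  for z in(.25,.35): print(a,b,z,ray("top",220+a/4,180+b/4,z).round(3))
E
```

```text
150 50 0.25 [0.574 0.078 0.25 ]
150 50 0.35 [0.551 0.071 0.35 ]
65 240 0.25 [0.459 0.124 0.25 ]
65 240 0.35 [0.446 0.113 0.35 ]
60 290 0.25 [0.429 0.126 0.25 ]
60 290 0.35 [0.42  0.114 0.35 ]
160 40 0.25 [0.58  0.072 0.25 ]
160 40 0.35 [0.557 0.065 0.35 ]
```

```bash
python3 -m crank '[{"grip":0,"offset":[-6,-1,10],"angular":[0,0,-0.4]},{"grip":0,"offset":[-18,-1.7,28],"angular":[0,0,-0.4]},{"grip":0,"offset":[-18,-1.7,50],"angular":[0,0,-0.4]},{"grip":0,"offset":[-18,-1.7,72],"angular":[0,0,-0.4]},{"grip":0,"offset":[-18,-1.7,85],"angular":[0,0,-0.4]},{"grip":0,"offset":[-18,-1.7,85],"angular":[0,0,-0.4]}]'; python3 - <<'E'
from h import *
st(); delta([.486,.0,.013],toolR(np.pi+.01,0.))
snap("side","pics/s15.png"); crop("pics/s15.png","pics/s15a.png",160,120,360,270,4)
E
```

```text
t: 14.45
tcp_pos: [0.4858, -0.0014, 0.0542]
tool_rot: [0.704, 0.71, -0.0, -0.001]
force: [-0.7, 0.5, -0.8]
finger_gap: 1.003
t 14.45 tcp [ 0.4858 -0.0014  0.0542] z [-0.002  0.    -1.   ] y [ 1.     0.008 -0.002] F [-0.7  0.5 -0.8] gap 85.3 q [-0.23  0.65  1.92  0.    0.58 -0.24]
offset [ 1.4  0.2 41.2] angular [-0.1  -0.03 -0.13] | norm 41.0 0.2
```

View pics/s15a.png

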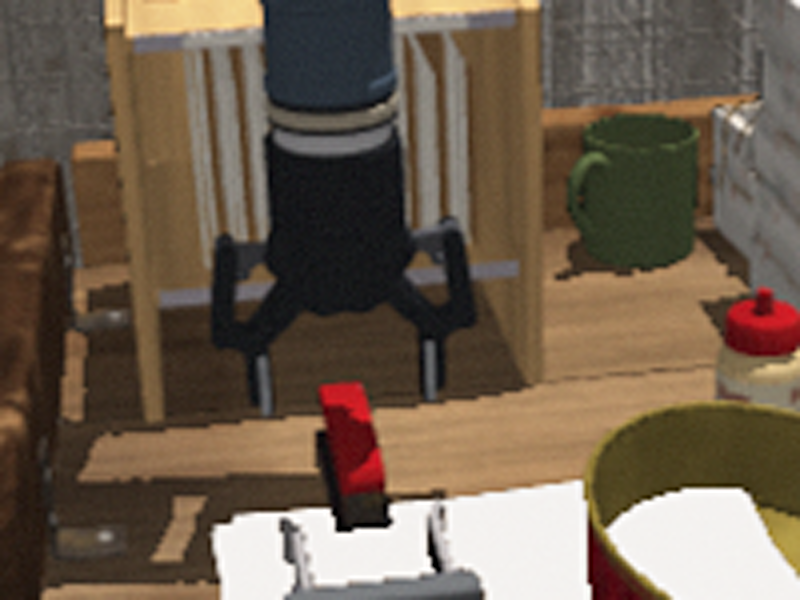

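```bash
python3 -m crank '[{"grip":0,"offset":[0.5,0.2,12],"angular":[0,0,0]},{"grip":0,"offset":[1,0.2,28],"angular":[0,0,0]},{"grip":0.2,"offset":[1.4,0.2,40],"angular":[0,0,0]},{"grip":0.4,"offset":[1.4,0.2,41],"angular":[0,0,0]},{"grip":0.55,"offset":[1.4,0.2,41],"angular":[0,0,0]},{"grip":0.65,"offset":[1.4,0.2,41],"angular":[0,0,0]},{"grip":0.75,"offset":[1.4,0.2,41],"angular":[0,0,0]},{"grip":0.8,"offset":[1.4,0.2,41],"angular":[0,0,0]},{"grip":0.8,"offset":[1.4,0.2,41],"angular":[0,0,0]}]' 50; python3 - <<'E'
from h import *
st()
snap("side","pics/s16.png"); crop("pics/s16.png","pics/s16a.png",160,120,360,270,4)
E
```

```text
t: 15.4
tcp_pos: [0.488, 0.0006, 0.0158]
tool_rot: [0.704, 0.711, 0.001, 0.002]
force: [0.6, 0.4, 4.5]
finger_gap: 0.294
t 15.4 tcp [0.488  0.0006 0.0158] z [ 0.004 -0.001 -1.   ] y [1.    0.01  0.004] F [0.6 0.4 4.5] gap 25.0 q [-0.23  0.73  1.93  0.    0.48 -0.24]
```

View pics/s16a.png

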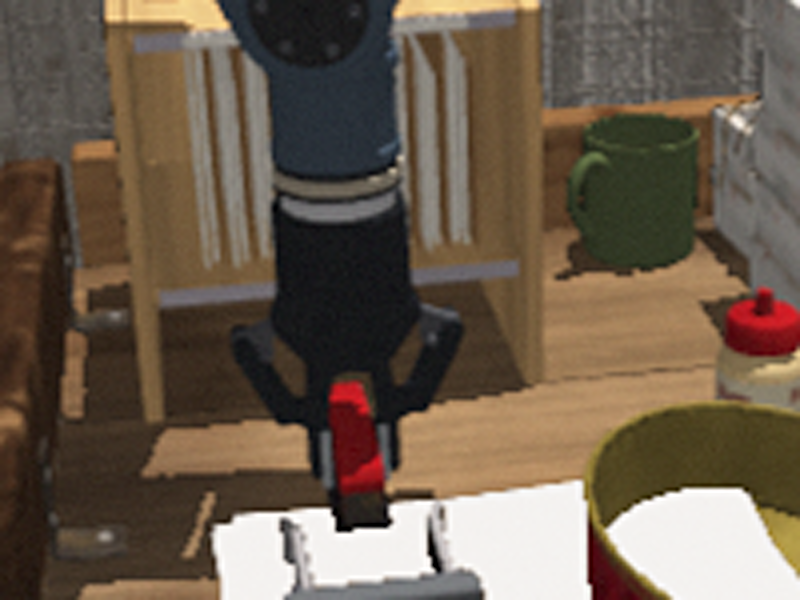

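```bash
python3 -m crank '[{"grip":0.8,"offset":[0,0,-5],"angular":[0,0,0]},{"grip":0.8,"offset":[0,0,-20],"angular":[0,0,0]},{"grip":0.8,"offset":[0,0,-45],"angular":[0,0,0]},{"grip":0.8,"offset":[0,0,-75],"angular":[0,0,0]},{"grip":0.8,"offset":[0,0,-105],"angular":[0,0,0]},{"grip":0.8,"offset":[0,0,-125],"angular":[0,0,0]},{"grip":0.8,"offset":[0,0,-125],"angular":[0,0,0]}]'; python3 - <<'E'
from h import *
st(); delta([.696,-.181,.14],toolR(np.pi+np.radians(13),0.))
snap("side","pics/s17.png")
E
```

```text
t: 16.15
tcp_pos: [0.4882, 0.0006, 0.1423]
tool_rot: [0.704, 0.711, 0.002, 0.003]
force: [-0.1, 0.5, -3.9]
finger_gap: 0.295
t 16.15 tcp [0.4882 0.0006 0.1423] z [ 0.007 -0.002 -1.   ] y [1.    0.01  0.007] F [-0.1  0.5 -3.9] gap 25.1 q [-0.23  0.48  1.86  0.    0.79 -0.24]
offset [-183.6  206.     4.1] angular [  0.4    0.13 -12.45] | norm 276.0 12.5
```

View pics/s17.png

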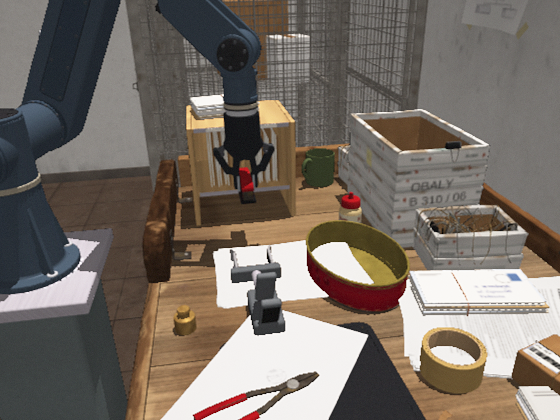

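```bash
python3 -m crank '[{"grip":0.8,"offset":[-8,9,0],"angular":[0,0,-0.6]},{"grip":0.8,"offset":[-26,29,0],"angular":[0,0,-1.8]},{"grip":0.8,"offset":[-50,56,0],"angular":[0,0,-3.4]},{"grip":0.8,"offset":[-76,85,0],"angular":[0,0,-5.2]},{"grip":0.8,"offset":[-102,114,0],"angular":[0,0,-7]},{"grip":0.8,"offset":[-128,143,0],"angular":[0,0,-8.7]},{"grip":0.8,"offset":[-152,170,0],"angular":[0,0,-10.4]},{"grip":0.8,"offset":[-172,193,2],"angular":[0.2,0,-11.7]},{"grip":0.8,"offset":[-183.6,206,3],"angular":[0.4,0,-12.45]},{"grip":0.8,"offset":[-183.6,206,3],"angular":[0.4,0,-12.45]}]'; python3 - <<'E'
from h import *
st(); delta([.696,-.181,.022],toolR(np.pi+np.radians(13),0.))
snap("side","pics/s18.png");snap("top","pics/t18.png")
crop("pics/s18.png","pics/s18a.png",240,110,440,320,3)
E
```

```text
t: 17.2
tcp_pos: [0.6959, -0.1836, 0.1342]
tool_rot: [0.623, 0.782, -0.002, -0.002]
force: [-0.9, -0.0, -2.8]
finger_gap: 0.3
t 17.2 tcp [ 0.6959 -0.1836  0.1342] z [-0.006 -0.001 -1.   ] y [ 0.975  0.223 -0.006] F [-0.9 -0.  -2.8] gap 25.5 q [-0.41  0.76  1.25 -0.    1.14 -0.63]
offset [  2.5   1.4 112.2] angular [-0.34 -0.   -0.1 ] | norm 112.0 0.4
```

View pics/s18a.png

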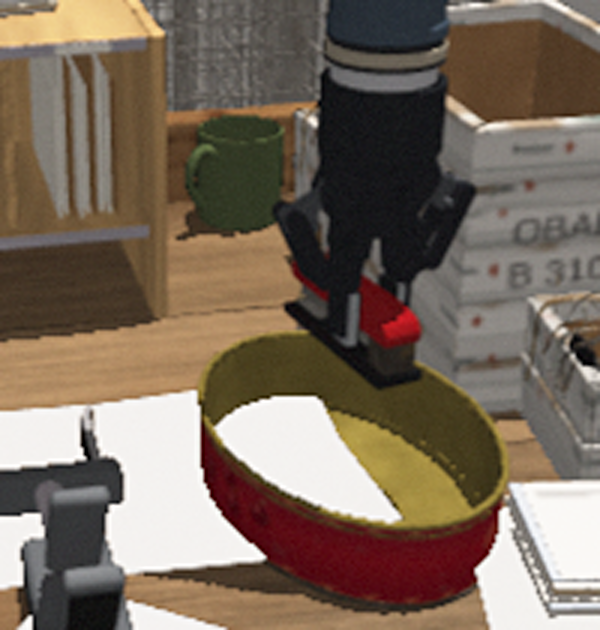

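View pics/t18.png

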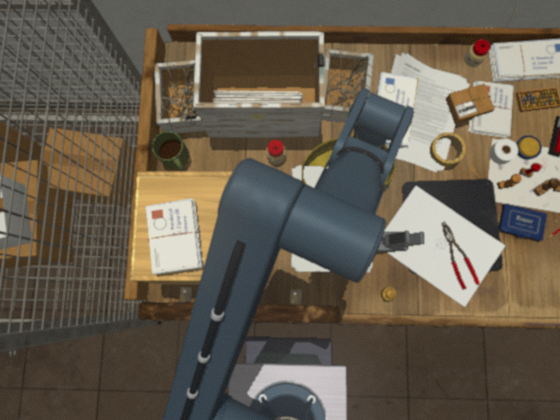

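```bash
python3 -m crank '[{"grip":0.8,"offset":[1,0.7,8],"angular":[-0.3,0,0]},{"grip":0.8,"offset":[2.5,1.4,25],"angular":[-0.3,0,0]},{"grip":0.8,"offset":[2.5,1.4,45],"angular":[-0.3,0,0]},{"grip":0.8,"offset":[2.5,1.4,65],"angular":[-0.3,0,0]},{"grip":0.8,"offset":[2.5,1.4,82],"angular":[-0.3,0,0]},{"grip":0.8,"offset":[2.5,1.4,95],"angular":[-0.3,0,0]},{"grip":0.8,"offset":[2.5,1.4,103],"angular":[-0.3,0,0]},{"grip":0.8,"offset":[2.5,1.4,107],"angular":[-0.3,0,0]},{"grip":0.8,"offset":[2.5,1.4,108],"angular":[-0.3,0,0]}]'; python3 - <<'E'
from h import *
st(); delta([.696,-.181,.019],toolR(np.pi+np.radians(13),0.))
snap("side","pics/s19.png")
crop("pics/s19.png","pics/s19a.png",290,180,430,320,4)
E
```

```text
t: 18.2
tcp_pos: [0.6952, -0.1782, 0.0296]
tool_rot: [0.623, 0.783, 0.0, 0.0]
force: [-0.6, 0.6, -2.5]
finger_gap: 0.297
t 18.2 tcp [ 0.6952 -0.1782  0.0296] z [ 0.001 -0.    -1.   ] y [0.974 0.225 0.001] F [-0.6  0.6 -2.5] gap 25.3 q [-0.41  0.89  1.3   0.    0.95 -0.63]
offset [-2.9  0.1 10.6] angular [0.03 0.01 0.  ] | norm 11.0 0.0
```

View pics/s19a.png

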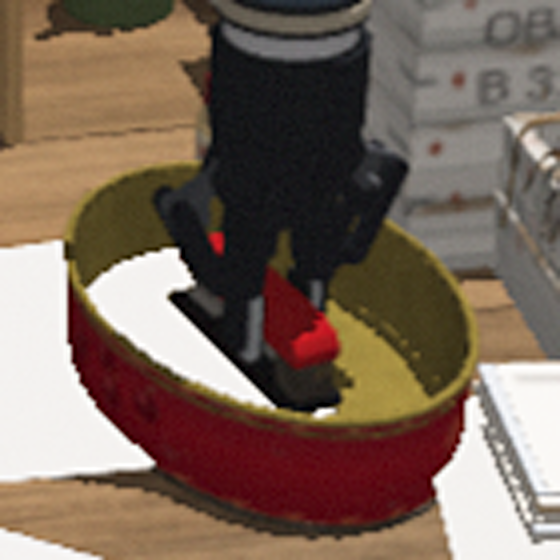

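Inside the tin, centred, about 10 mm above the floor. Lower gently.

```bash
python3 -m crank '[{"grip":0.8,"offset":[-0.5,0,3],"angular":[0,0,0]},{"grip":0.8,"offset":[-1,0,6],"angular":[0,0,0]},{"grip":0.8,"offset":[-1,0,8],"angular":[0,0,0]},{"grip":0.8,"offset":[-1,0,9],"angular":[0,0,0]},{"grip":0.8,"offset":[-1,0,9],"angular":[0,0,0]}]'; python3 - <<'E'
from h import *
st()
E
```

```text
t: 18.75
tcp_pos: [0.6952, -0.1791, 0.0205]
tool_rot: [0.623, 0.783, 0.0, 0.0]
force: [-0.3, 0.2, -3.0]
finger_gap: 0.296
t 18.75 tcp [ 0.6952 -0.1791  0.0205] z [ 0.  0. -1.] y [0.974 0.225 0.   ] F [-0.3  0.2 -3. ] gap 25.2 q [-0.41  0.9   1.3   0.    0.94 -0.63]
```

```bash
python3 -m crank '[{"grip":0.8,"offset":[0,0,1],"angular":[0,0,0]},{"grip":0.8,"offset":[0,0,1.7],"angular":[0,0,0]},{"grip":0.8,"offset":[0,0,2.2],"angular":[0,0,0]},{"grip":0.8,"offset":[0,0,2.2],"angular":[0,0,0]}]'; python3 - <<'E'
from h import *
st()
E
```

```text
t: 19.15
tcp_pos: [0.6953, -0.1791, 0.0184]
tool_rot: [0.623, 0.783, 0.0, 0.0]
force: [-0.4, -0.5, -3.0]
finger_gap: 0.295
t 19.15 tcp [ 0.6953 -0.1791  0.0184] z [ 0. -0. -1.] y [0.974 0.225 0.   ] F [-0.4 -0.5 -3. ] gap 25.1 q [-0.41  0.9   1.3   0.    0.94 -0.63]
```

```bash
python3 -m crank '[{"grip":0.8,"offset":[0,0,0.7],"angular":[0,0,0]},{"grip":0.8,"offset":[0,0,1.4],"angular":[0,0,0]},{"grip":0.8,"offset":[0,0,1.4],"angular":[0,0,0]}]'; python3 - <<'E'
from h import *
st()
snap("side","pics/s20.png")
crop("pics/s20.png","pics/s20a.png",290,180,430,320,4)
E
```

```text
t: 19.45
tcp_pos: [0.6955, -0.1792, 0.0178]
tool_rot: [0.623, 0.783, 0.0, 0.0]
force: [-0.7, -0.9, 2.2]
finger_gap: 0.295
t 19.45 tcp [ 0.6955 -0.1792  0.0178] z [ 0.001 -0.    -1.   ] y [0.974 0.225 0.001] F [-0.7 -0.9  2.2] gap 25.1 q [-0.41  0.9   1.3   0.    0.94 -0.63]
```

View pics/s20a.png

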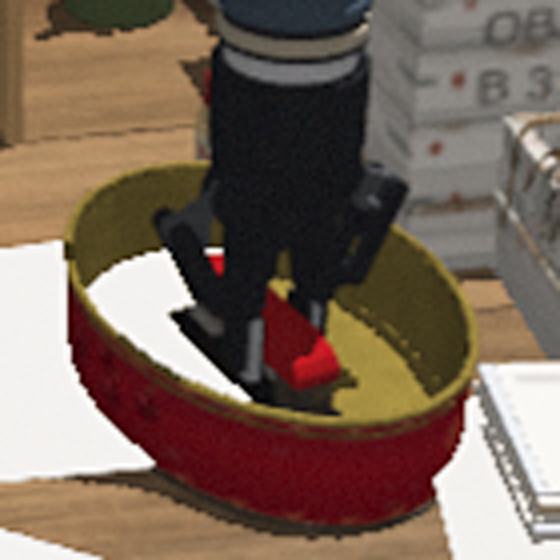

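```bash
python3 -m crank '[{"grip":0.65,"offset":[0,0,-0.5],"angular":[0,0,0]},{"grip":0.5,"offset":[0,0,-0.5],"angular":[0,0,0]},{"grip":0.4,"offset":[0,0,-0.5],"angular":[0,0,0]},{"grip":0.4,"offset":[0,0,-0.5],"angular":[0,0,0]},{"grip":0.4,"offset":[0,0,-10],"angular":[0,0,0]},{"grip":0.4,"offset":[0,0,-35],"angular":[0,0,0]},{"grip":0.4,"offset":[0,0,-70],"angular":[0,0,0]},{"grip":0.4,"offset":[0,0,-110],"angular":[0,0,0]},{"grip":0.4,"offset":[0,0,-150],"angular":[0,0,0]},{"grip":0.4,"offset":[0,0,-170],"angular":[0,0,0]}]'; python3 - <<'E'
from h import *
st()
snap("side","pics/s21.png");snap("top","pics/t21.png")
crop("pics/s21.png","pics/s21a.png",290,180,430,320,4)
delta([.60,-.05,.26],toolR(np.pi+np.radians(13),0.))
E
```

```text
t: 20.5
tcp_pos: [0.6973, -0.18, 0.1928]
tool_rot: [0.622, 0.783, 0.001, 0.004]
force: [0.2, -0.1, 0.1]
finger_gap: 0.599
t 20.5 tcp [ 0.6973 -0.18    0.1928] z [ 0.008 -0.003 -1.   ] y [0.974 0.225 0.007] F [ 0.2 -0.1  0.1] gap 50.9 q [-0.41  0.69  1.21  0.    1.23 -0.63]
offset [148.5 -65.5 -68.6] angular [0.5  0.36 0.  ] | norm 176.0 0.6
```

View pics/s21a.png

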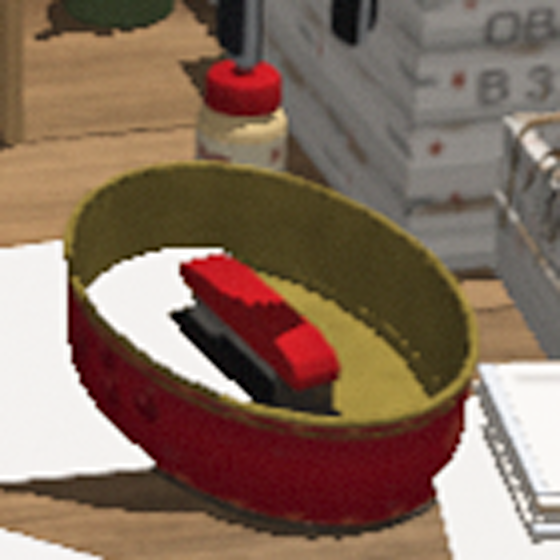

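View pics/s21.png

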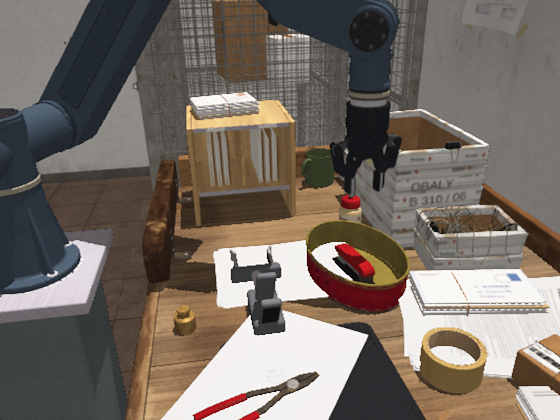

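View pics/t21.png

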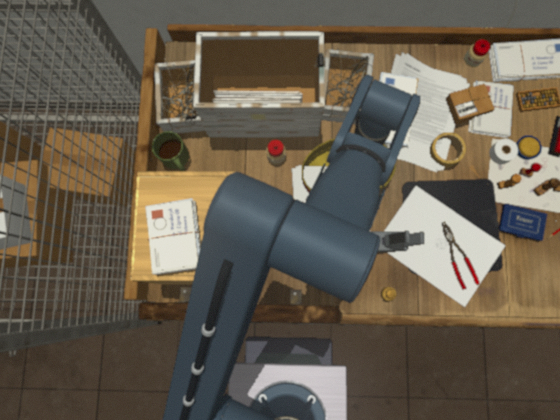

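```bash
python3 -m crank '[{"grip":0.4,"offset":[0,0,0],"angular":[0,0,0]},{"grip":0.4,"offset":[0,0,0],"angular":[0,0,0]},{"grip":0.4,"offset":[0,0,0],"angular":[0,0,0]}]'; python3 -c "
from h import *
st(); print(manip.sign_off())"
```

```text
t: 20.9
tcp_pos: [0.6941, -0.1787, 0.1848]
tool_rot: [0.623, 0.783, -0.0, -0.002]
force: [0.0, -0.2, 0.4]
finger_gap: 0.604
t 20.9 tcp [ 0.6941 -0.1787  0.1848] z [-0.003  0.002 -1.   ] y [ 0.974  0.225 -0.003] F [ 0.  -0.2  0.4] gap 51.3 q [-0.41  0.7   1.22  0.    1.23 -0.63]
the job is handed in; nothing more can be done
None
```

The stapler is standing on its base on the tin's floor, and the reacher is standing on the open worktop, clear of the gap. I handed the job in at about 21 s of the 58 s allowed.

- **Reacher:** I gripped it lightly, slid it into the gap and squeezed its jaws on the stapler. I drew the stapler right out, backed the reacher off about 7 cm, then set it down and let go.
- **Stapler:** I picked it up by its upper arm with the gripper and lowered it into the middle of the tin until I felt the floor. Then I let go and rose clear.

**Last checks:** The final pictures show the stapler upright near the tin's centre, the tin level, the reacher upright, and the jar, weight and mug where they were. The robot was about 0.18 m above the work with near-zero force, touching nothing. Readings between moves stayed under about 10 N at the wrist.

**Disagreements:**
- **Grip thickness:** When the jaws closed on the stapler, the grip read 47.5 mm rather than the expected 50 mm. The hold was sound all the way out.
- **Reacher outline:** The lower edges of the reacher in the first side picture sat about 2–3 pixels off my model of it. I put this down to rounded edges, and the grasp was not affected.

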